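# Pack the filtration set into its case

## Robot

A 6-joint arm with a two-finger parallel gripper is mounted at the origin on the work surface. World frame = base frame: x ahead of the robot, y to its left, z up, the work surface at z = 0. Lengths are in m, angles in rad, forces in N, time in s.
With the tool pointing down it reaches from about 0.275 to 0.825 m from the base axis. Payload 5.2 kg.
Tool frame: the origin (TCP) lies between the finger pads; the fingertips stand 14 mm ahead of it and the grasp point (between the pads) lies 5 mm behind it; z points along the fingers, y is the line along which they close (so a half turn about z gives the same grasp; the last joint's range is limited). The gripper opens to 93 mm and grips with 3 to 60 N. Pads are 15 mm wide; open, the fingers measure 128 mm over their backs; the gripper's body (75 mm by 188 mm) begins 65 mm behind the grasp point.
Start: joints at [1.056, 0.259, 1.535, -0, 1.348, -0.203], TCP at [0.169, 0.523, 0.194] pointing down, gripper open.
Joint ranges: [-3.14, 3.14], [-0.91, 2.08], [0.19, 2.58], [-1.22, 4.36], [0.22, 2.71], [-3.12, 3.12]. Speed limits (rad/s): [2.57, 2.57, 3.14, 3.14, 3.14, 3.14].

## Interface

Orientations are given as a 3x3 rotation matrix whose columns are the frame's x, y, z axes.
In Python, from rig import r, cams gives the robot as it stands.
- The arm moves only by the tool play_rows, never from a script. Its argument "targets" is a list of rows, each an object with "dp": the shift along the world's x, y, z in units of 40 mm (1.0 is 40 mm), a list of three; "rot": the turn, a rotation vector about the world's x, y, z in rad, a list of three. In form: [{"dp": [x, y, z], "rot": [rx, ry, rz]}, ...]. A call has 1 to 10 rows; each row is the pose to reach, as a shift and turn from the pose commanded when the call began; what a row does not reach only later rows make up. A row lasts 1/12 s, in which the tool goes at most 41.7 mm and 7.16 degrees, less where a joint would pass 70% of its speed; a pose out of reach is approached as far as the arm can. A call with a gripper value outside its range is refused whole. "gripper" is the closure, from 0 (fully open) to 1 (shut), set as the call begins (left out, the last holds). The fingers move at their own pace and stop on an object; "squeeze" is the grip in N (left out, the last holds). Time passes only in rows, so rows that repeat a pose let the fingers close. It gives the time, the measured TCP pose, the force and the opening at its end, in the units of the state.
- r.get_obs(): the state, without advancing time (a new reading comes with each control period).
- cams.read_camera(name): name is "side" or "top" or "wrist"; returns (picture, depth): 420x560x3 uint8, red, green, blue; 420x560 float32, m along the optical axis (not along the pixel's ray), 0 where there is no reading.
- cams.calibration(name): a dict with "fx", "fy", "cx", "cy" (pixels), "pose" (4x4, takes a point from camera to world coordinates). Camera axes: x right, y up, looking along -z (the intrinsics and any distortion apply to the point x, -y, -z); pixel columns grow to the right and rows downward; lengths in m; the calibration is good to about 2 mm. A picture is of the moment at which its call begins: read the wrist's pose just before it. calibration takes no time and is no camera call; for the wrist camera it gives the pose at the moment of the call.
- r.finish_job(): hands the job in, once; it reports no verdict.
The state is a dict: "time_s": time; "joints": joint angles; "qd": joint speeds; "joint_efforts": joint torques, N m; "tcp_pos": TCP position; "eef_rot": TCP orientation; "force": force on the tool from outside, world axes, zero at the start; "torque": the same for the moment, N m; "gripper_width": finger opening in m.
Only numpy, scipy, OpenCV 4.12 (cv2) and the standard library are available. Lean on these libraries where they do the work, as an engineer would, in place of code of your own. Each camera call takes 0.05 s, during which the arm holds its last target. There are 200 camera calls.

## Task

The filtration is finished, so put the set away: lift the case's lid by its pull tab and push it up past its balance point, so that it stays open by itself. Then set every funnel, clamp and membrane box lying on the bench down into a foam pocket of its own shape, each fully home on the pocket's floor and the funnels upright. With everything packed, close the lid fully again, and leave the flask, petri dishes and reagent bottle where they stand.

Things in the scene. Friction and masses are not known exactly. Their poses are not given: they have to be found in the camera images.
- funnel1_center (a point): first filter funnel (the two are alike): stainless steel cup, 84 mm high, standing upright on a round foot flange 60 mm across and 8 mm thick; above it a straight round body 48 mm across up to 75 mm, then a slightly flared rim 54 mm across. Point on its axis half-way up, 42 mm above its underside; z is its axis, up. 0.2 kg.
- clamp1_center (a point): first spring clamp (the two are alike, rigid here): gold-coloured metal, lying on its side, 92 mm long (x), 40 mm high (z), wedge-shaped seen from above: 52 mm wide at the open handle end (-x), 30 mm at the jaw end (+x). Its upper half carries a bridge in the middle, 26 mm long and 45 mm wide with parallel sides, from 18 mm to 40 mm above its underside, by which it is best gripped across (along y). Point at its middle, 20 mm above its underside. 0.12 kg.
- clamp1_jaw (a point): centre of the narrow jaw end of the first clamp, 44 mm from its middle along its x, at the same height.
- box1_center (a point): first membrane-filter box (the two are alike): closed square white plastic box, 56 x 56 mm, 44 mm high. Point at its centre, 22 mm above its underside; x and y square to its sides. 0.09 kg.
- round_nest1 (a point): round pocket 66 mm across in the case's foam for a funnel's foot (front row, nearer the pull tab). Point at the middle of its floor, 20 mm above the bench. The foam's top is 36 mm above the bench, so the pocket is 16 mm deep.
- square_nest1 (a point): square pocket 62 x 62 mm, sides along the case's x and y, for a membrane box (front row, nearer the pull tab). Point at the middle of its floor, 20 mm above the bench. The foam's top is 36 mm above the bench, so the pocket is 16 mm deep.
- wedge_nest1 (a point): wedge-shaped pocket 97 mm long for a clamp (front row, nearer the pull tab), about 3 mm wider all round than the clamp, its long axis along the case's x, narrow end towards the hinge (+x of the case). Point at the middle of its floor, 20 mm above the bench. The foam's top is 36 mm above the bench, so the pocket is 16 mm deep.
- wedge_nest1_narrow (a point): point on the floor of wedge_nest1, where the middle of the clamp's jaw end comes to lie: 44 mm from the pocket's middle towards the hinge.
- funnel2_center (a point): second filter funnel (the two are alike): stainless steel cup, 84 mm high, standing upright on a round foot flange 60 mm across and 8 mm thick; above it a straight round body 48 mm across up to 75 mm, then a slightly flared rim 54 mm across. Point on its axis half-way up, 42 mm above its underside; z is its axis, up. 0.2 kg.
- clamp2_center (a point): second spring clamp (the two are alike, rigid here): gold-coloured metal, lying on its side, 92 mm long (x), 40 mm high (z), wedge-shaped seen from above: 52 mm wide at the open handle end (-x), 30 mm at the jaw end (+x). Its upper half carries a bridge in the middle, 26 mm long and 45 mm wide with parallel sides, from 18 mm to 40 mm above its underside, by which it is best gripped across (along y). Point at its middle, 20 mm above its underside. 0.12 kg.
- clamp2_jaw (a point): centre of the narrow jaw end of the second clamp, 44 mm from its middle along its x, at the same height.
- box2_center (a point): second membrane-filter box (the two are alike): closed square white plastic box, 56 x 56 mm, 44 mm high. Point at its centre, 22 mm above its underside; x and y square to its sides. 0.09 kg.
- round_nest2 (a point): round pocket 66 mm across in the case's foam for a funnel's foot (back row, nearer the hinge). Point at the middle of its floor, 20 mm above the bench. The foam's top is 36 mm above the bench, so the pocket is 16 mm deep.
- square_nest2 (a point): square pocket 62 x 62 mm, sides along the case's x and y, for a membrane box (back row, nearer the hinge). Point at the middle of its floor, 20 mm above the bench. The foam's top is 36 mm above the bench, so the pocket is 16 mm deep.
- wedge_nest2 (a point): wedge-shaped pocket 97 mm long for a clamp (back row, nearer the hinge), about 3 mm wider all round than the clamp, its long axis along the case's x, narrow end towards the hinge (+x of the case). Point at the middle of its floor, 20 mm above the bench. The foam's top is 36 mm above the bench, so the pocket is 16 mm deep.
- wedge_nest2_narrow (a point): point on the floor of wedge_nest2, where the middle of the clamp's jaw end comes to lie: 44 mm from the pocket's middle towards the hinge.
- case: grey plastic case fixed on the bench, hinge side to the left (+y), pull tab to the right; 230 mm deep (x), 320 wide (y), 112 high closed; origin at the centre of its underside, x from tab to hinge side, z up. Lower half 50 mm high, 5 mm walls, dark foam with two rows of three pockets: seen from the tab side clamps left (100 mm off the middle), funnels middle, boxes right (92 mm).
- lid (a joint): angle of the case's lid, rad: 0 closed, grows as it opens; its stay stops it at 1.95 (leaning well back past upright). The lid is a 62 mm deep shell of 0.45 kg on a damped hinge. It balances at about 1.2 to 1.3: let go below that it sinks shut in a second or two, beyond that it goes on by itself and rests open on its stay.
- lid_hinge (a point): middle of the lid's hinge line, 50 mm above the bench on the case's hinge edge; the lid turns about the case's y axis here.
- lid_tab (a point): middle of the lid's black pull tab, which stands out 45 mm from the middle of the lid's front face: 28 mm wide (along the case's y), 12 mm thick; this point is 30 mm out from the lid's front face, on the mid-plane of the tab; 85 mm above the bench when closed, 260 mm from the hinge along the lid and 35 mm above the hinge line. It moves with the lid, and at the stay it stands about 278 mm above the bench.
- flask: bystander: stoppered glass conical flask, 84 mm wide, 140 mm high, standing behind the work; origin under its centre.
- dishes: bystander: stack of petri dishes 90 mm across, 42 mm high, near the robot; origin under its centre.
- wash: bystander: white plastic reagent bottle, 68 mm wide, 170 mm high; origin under its centre.
Things that resemble listed ones, but are neither listed nor needed, are in the scene too. What is shaped like the part that bears clamp1_center but blue or turquoise is not meant.

How it is judged:
On the way, in this order (a step that is already met when the one before it is completed fails the run):
1. the lid stands open on its stay by itself, the gripper away from its tab (value of joint lid above 1.8 rad and distance between the grasp point and lid_tab above 0.06 m), for 0.5 s.
2. every funnel, clamp and box present sits home in a pocket of its shape, the lid still open (((horizontal distance between funnel1_center and round_nest1 below 0.009 m and z of funnel1_center in the frame of round_nest1 below 0.046 m and angle between funnel1_center's own z axis and vertical below 0.12 rad) or (horizontal distance between funnel1_center and round_nest2 below 0.009 m and z of funnel1_center in the frame of round_nest2 below 0.046 m and angle between funnel1_center's own z axis and vertical below 0.12 rad)) and ((horizontal distance between clamp1_center and wedge_nest1 below 0.009 m and z of clamp1_center in the frame of wedge_nest1 below 0.024 m and angle between clamp1_center's own z axis and vertical below 0.12 rad and horizontal distance between clamp1_jaw and wedge_nest1_narrow below 0.012 m) or (horizontal distance between clamp1_center and wedge_nest2 below 0.009 m and z of clamp1_center in the frame of wedge_nest2 below 0.024 m and angle between clamp1_center's own z axis and vertical below 0.12 rad and horizontal distance between clamp1_jaw and wedge_nest2_narrow below 0.012 m)) and ((horizontal distance between box1_center and square_nest1 below 0.009 m and z of box1_center in the frame of square_nest1 below 0.026 m and angle between box1_center's own z axis and vertical below 0.12 rad) or (horizontal distance between box1_center and square_nest2 below 0.009 m and z of box1_center in the frame of square_nest2 below 0.026 m and angle between box1_center's own z axis and vertical below 0.12 rad)) and ((horizontal distance between funnel2_center and round_nest1 below 0.009 m and z of funnel2_center in the frame of round_nest1 below 0.046 m and angle between funnel2_center's own z axis and vertical below 0.12 rad) or (horizontal distance between funnel2_center and round_nest2 below 0.009 m and z of funnel2_center in the frame of round_nest2 below 0.046 m and angle between funnel2_center's own z axis and vertical below 0.12 rad)) and ((horizontal distance between clamp2_center and wedge_nest1 below 0.009 m and z of clamp2_center in the frame of wedge_nest1 below 0.024 m and angle between clamp2_center's own z axis and vertical below 0.12 rad and horizontal distance between clamp2_jaw and wedge_nest1_narrow below 0.012 m) or (horizontal distance between clamp2_center and wedge_nest2 below 0.009 m and z of clamp2_center in the frame of wedge_nest2 below 0.024 m and angle between clamp2_center's own z axis and vertical below 0.12 rad and horizontal distance between clamp2_jaw and wedge_nest2_narrow below 0.012 m)) and ((horizontal distance between box2_center and square_nest1 below 0.009 m and z of box2_center in the frame of square_nest1 below 0.026 m and angle between box2_center's own z axis and vertical below 0.12 rad) or (horizontal distance between box2_center and square_nest2 below 0.009 m and z of box2_center in the frame of square_nest2 below 0.026 m and angle between box2_center's own z axis and vertical below 0.12 rad)) and value of joint lid above 1.6 rad), for 0.2 s.
3. the lid is closed again over the packed set (value of joint lid below 0.04 rad), for 0.2 s.
At the end, for the whole second after the job is handed in: the lid is closed (below 0.04 rad) and every funnel, clamp and box that was there sits in a pocket of its shape: within 9 mm of the pocket's middle, no more than 4 mm above its floor, upright within 0.12 rad, each clamp with its jaws at the narrow end (((horizontal distance between funnel1_center and round_nest1 below 0.009 m and z of funnel1_center in the frame of round_nest1 below 0.046 m and angle between funnel1_center's own z axis and vertical below 0.12 rad) or (horizontal distance between funnel1_center and round_nest2 below 0.009 m and z of funnel1_center in the frame of round_nest2 below 0.046 m and angle between funnel1_center's own z axis and vertical below 0.12 rad)) and ((horizontal distance between clamp1_center and wedge_nest1 below 0.009 m and z of clamp1_center in the frame of wedge_nest1 below 0.024 m and angle between clamp1_center's own z axis and vertical below 0.12 rad and horizontal distance between clamp1_jaw and wedge_nest1_narrow below 0.012 m) or (horizontal distance between clamp1_center and wedge_nest2 below 0.009 m and z of clamp1_center in the frame of wedge_nest2 below 0.024 m and angle between clamp1_center's own z axis and vertical below 0.12 rad and horizontal distance between clamp1_jaw and wedge_nest2_narrow below 0.012 m)) and ((horizontal distance between box1_center and square_nest1 below 0.009 m and z of box1_center in the frame of square_nest1 below 0.026 m and angle between box1_center's own z axis and vertical below 0.12 rad) or (horizontal distance between box1_center and square_nest2 below 0.009 m and z of box1_center in the frame of square_nest2 below 0.026 m and angle between box1_center's own z axis and vertical below 0.12 rad)) and ((horizontal distance between funnel2_center and round_nest1 below 0.009 m and z of funnel2_center in the frame of round_nest1 below 0.046 m and angle between funnel2_center's own z axis and vertical below 0.12 rad) or (horizontal distance between funnel2_center and round_nest2 below 0.009 m and z of funnel2_center in the frame of round_nest2 below 0.046 m and angle between funnel2_center's own z axis and vertical below 0.12 rad)) and ((horizontal distance between clamp2_center and wedge_nest1 below 0.009 m and z of clamp2_center in the frame of wedge_nest1 below 0.024 m and angle between clamp2_center's own z axis and vertical below 0.12 rad and horizontal distance between clamp2_jaw and wedge_nest1_narrow below 0.012 m) or (horizontal distance between clamp2_center and wedge_nest2 below 0.009 m and z of clamp2_center in the frame of wedge_nest2 below 0.024 m and angle between clamp2_center's own z axis and vertical below 0.12 rad and horizontal distance between clamp2_jaw and wedge_nest2_narrow below 0.012 m)) and ((horizontal distance between box2_center and square_nest1 below 0.009 m and z of box2_center in the frame of square_nest1 below 0.026 m and angle between box2_center's own z axis and vertical below 0.12 rad) or (horizontal distance between box2_center and square_nest2 below 0.009 m and z of box2_center in the frame of square_nest2 below 0.026 m and angle between box2_center's own z axis and vertical below 0.12 rad)) and value of joint lid below 0.04 rad); the robot touches nothing.
It fails at once if the flask is knocked or shifted by more than 30 mm (distance of flask from where it was at the start of the episode above 0.03 m).
It fails at once if the stack of petri dishes is knocked or shifted by more than 30 mm (distance of dishes from where it was at the start of the episode above 0.03 m).
It fails at once if the reagent bottle is knocked or shifted by more than 30 mm (distance of wash from where it was at the start of the episode above 0.03 m).
Of funnel1, funnel2, clamp1, clamp2, box1, box2 only 4 to 6 are there at a start; the rules pass over those that are not, and their reading is None.
At some moment in a run one of clamp1, clamp2, box1, box2 may be knocked a few centimetres aside while the robot is not near it.
It also fails if it takes over 210 s, if anything falls off the work surface, if the arm or the gripper's body presses on something with over 40 N, if the wrist force passes 120 N, or if a joint passes its speed limit or range.

## Working session

There is one attempt and no reset: what is moved stays moved. The work goes in short steps, Python scripts to look and compute and a tool call to move; the robot and the scene stay as the last step left them, time stands still between calls to the robot, and variables do not carry over. Pictures are saved under pics/ and viewed, on a budget of 14 in all, crops included, one or two more only if the job needs it, and the job is handed in when it is done.

Besides the shell and the picture viewer there is one more tool, called by a JSON object that holds its "op" and its "data". play_rows: Moves the arm, as the interface text tells. Its arguments: {"type":"object","properties":{"targets":{"type":"array"},"gripper":{"type":"number"},"squeeze":{"type":"number"}},"required":["targets"]}

```bash
ls; mkdir -p pics; cat > h.py <<'E'
import numpy as np, cv2
from rig import r, cams
def shot(name, fn):
    c=cams.calibration(name); p,d=cams.read_camera(name)
    cv2.imwrite('pics/'+fn+'.png', p[:,:,::-1]); np.savez('pics/'+fn+'.npz',p=p,d=d,**{k:np.array(c[k]) for k in('fx','fy','cx','cy','pose')})
    return p,d,c
def load(fn):
    z=np.load('pics/'+fn+'.npz'); return z['p'],z['d'],z
def cloud(d,c):
    v,u=np.mgrid[:d.shape[0],:d.shape[1]]
    P=np.stack([(u-c['cx'])/c['fx']*d,-(v-c['cy'])/c['fy']*d,-d],-1)
    return P@c['pose'][:3,:3].T+c['pose'][:3,3]
def ray(c,u,v,z):
    D=c['pose'][:3,:3]@np.array([(u-c['cx'])/c['fx'],-(v-c['cy'])/c['fy'],-1]); o=c['pose'][:3,3]
    return o+D*(z-o[2])/D[2]
E
python3 - <<'E'
from h import *
o=r.get_obs(); print(o)
for n in('top','side','wrist'):
    p,d,c=shot(n,n+'0'); print(n,{k:(np.round(v,3).tolist() if k=='pose' else v) for k,v in c.items()},(d>0).mean())
a=cv2.imread('pics/top0.png');b=cv2.imread('pics/side0.png')
cv2.imwrite('pics/v1.png',cv2.resize(a,(800,600)))
cv2.imwrite('pics/v2.png',cv2.resize(b,(800,600)))
E
```

```text
pics
{'time_s': 0.0, 'joints': array([ 1.05620099e+00,  2.59311525e-01,  1.53608259e+00, -5.69613826e-06,
        1.34799367e+00, -2.02796868e-01]), 'qd': array([ 7.30989918e-04,  7.70602653e-04,  8.48932272e-04, -7.79095825e-04,
        2.39702488e-03, -8.76125379e-05]), 'joint_efforts': array([ 4.57278793e-04, -4.37322521e+01, -2.84000337e+01,  7.17713661e-02,
        4.15700139e-02, -2.10971411e-04]), 'tcp_pos': array([0.16840544, 0.5229632 , 0.19343489]), 'eef_rot': array([[-9.51783624e-01,  3.06768906e-01, -8.78699387e-04],
       [ 3.06769958e-01,  9.51782403e-01, -1.56538660e-03],
       [ 3.56118679e-04, -1.75946790e-03, -9.99998389e-01]]), 'force': array([ 1.30741427, -0.45302454, -0.32862916]), 'torque': array([-0.00504046, -0.01571391,  0.02788313]), 'gripper_width': 0.09322162799264463}
top {'fx': 416.01269313691023, 'fy': 416.01269313691023, 'cx': 281.01278438635796, 'cy': 207.05421041506372, 'pose': [[0.001, 0.994, -0.112, 0.41], [-1.0, -0.001, -0.014, -0.129], [-0.014, 0.112, 0.994, 1.334], [0.0, 0.0, 0.0, 1.0]]} 0.996203231292517
side {'fx': 402.15337659888877, 'fy': 402.15337659888877, 'cx': 281.0551180733919, 'cy': 208.4814243026582, 'pose': [[0.691, 0.395, -0.605, -0.192], [-0.723, 0.359, -0.591, -0.83], [-0.016, 0.846, 0.533, 0.748], [0.0, 0.0, 0.0, 1.0]]} 0.9959863945578231
wrist {'fx': 335.01936123477026, 'fy': 335.01936123477026, 'cx': 281.30007807369475, 'cy': 213.82290843976145, 'pose': [[0.307, -0.921, -0.242, 0.1], [0.952, 0.296, 0.079, 0.545], [-0.001, -0.254, 0.967, 0.384], [0.0, 0.0, 0.0, 1.0]]} 0.9958078231292516
```

View pics/v1.png

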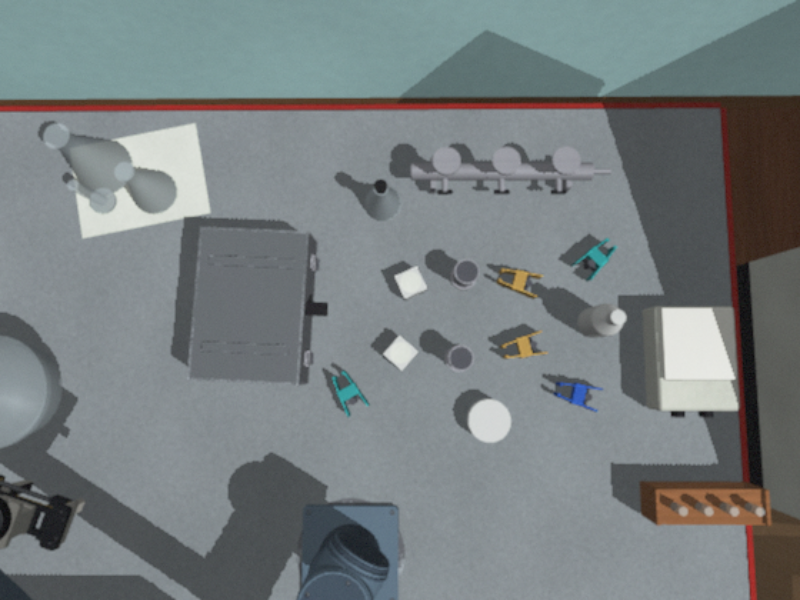

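View pics/v2.png

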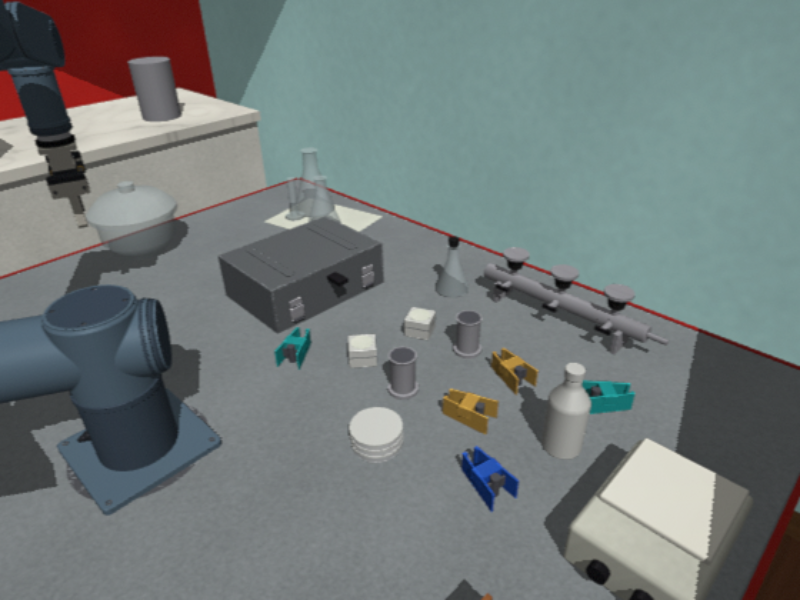

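The top view shows the closed case at (255,305), its tab at (320,309) and boxes at (410,282) and (400,352). The funnels are at (464,272) and (459,357), and the gold clamps at (519,281) and (523,347). The turquoise and blue clamps are decoys. All six parts are present. The side view agrees.

```bash
cat > m.py <<'E'
from h import *
def comps(m,amin):
    n,l,s,ce=cv2.connectedComponentsWithStats(m.astype(np.uint8)); return [(l==i) for i in range(1,n) if s[i,4]>=amin]
def rect(xy):
    (c,wh,a)=cv2.minAreaRect(xy.astype(np.float32)); return np.round(c,4),np.round(wh,4),round(a,1)
E
python3 - <<'E'
from m import *
for n in('top0','side0'):
    p,d,c=load(n); P=cloud(d,c); hsv=cv2.cvtColor(p,cv2.COLOR_RGB2HSV)
    reg=(P[...,0]>.2)&(P[...,0]<.75)&(P[...,1]<.45)&(P[...,1]>-.55)&(d>0)
    print(n,'bench z',np.median(P[reg][:,2]))
    gold=(hsv[...,0]>10)&(hsv[...,0]<28)&(hsv[...,1]>110)&reg
    for k in comps(gold,30): Q=P[k];print('gold',k.sum(),Q.mean(0).round(4),rect(Q[:,:2]),np.percentile(Q[:,2],[5,50,95]).round(3))
    white=(hsv[...,1]<40)&(hsv[...,2]>170)&reg
    for k in comps(white,30):
        Q=P[k];zt=np.percentile(Q[:,2],90);T=Q[abs(Q[:,2]-zt)<.006];print('white',k.sum(),T.mean(0).round(4),rect(T[:,:2]))
    hi=reg&(P[...,2]>.105)&(P[...,2]<.120)
    for k in comps(hi,400): Q=P[k];print('lidtop',k.sum(),Q.mean(0).round(4),rect(Q[:,:2]))
    t=reg&(P[...,2]>.06)&(P[...,2]<.1)
    for k in comps(t,15): Q=P[k];print('mid',k.sum(),Q.mean(0).round(4),rect(Q[:,:2]),np.percentile(Q[:,2],[5,95]).round(3))
E
```

```text
top0 bench z 0.002135533634521236
gold 226 [ 0.5902 -0.3658  0.037 ] (array([ 0.5942, -0.3716]), array([0.0916, 0.0548]), 70.7) [0.016 0.04  0.045]
gold 153 [ 0.4478 -0.3738  0.0367] (array([ 0.4449, -0.3717]), array([0.0437, 0.0796]), 15.9) [0.003 0.04  0.044]
white 90 [0.7429 0.4189 0.0028] (array([0.7463, 0.4105]), array([0.0187, 0.082 ]), 10.0)
white 304 [ 0.5857 -0.1307  0.0463] (array([ 0.5857, -0.1311]), array([0.0544, 0.0548]), 25.0)
white 111 [ 0.4995 -0.5354  0.1719] (array([ 0.499 , -0.5348]), array([0.0282, 0.0261]), 0.3)
white 314 [ 0.4313 -0.1086  0.0464] (array([ 0.4321, -0.1092]), array([0.0532, 0.055 ]), 50.2)
white 729 [ 0.2876 -0.2989  0.0436] (array([ 0.2878, -0.3   ]), array([0.0871, 0.0883]), 45.2)
lidtop 8329 [0.5275 0.2039 0.113 ] (array([0.5299, 0.2045]), array([0.2322, 0.3202]), 87.4)
mid 410 [0.5223 0.0812 0.0833] (array([0.5227, 0.0674]), array([0.0466, 0.3177]), 87.4) [0.063 0.097]
mid 243 [ 0.6026 -0.2505  0.0856] (array([ 0.6031, -0.2496]), array([0.0514, 0.0501]), 89.9) [0.082 0.089]
mid 87 [ 0.4938 -0.5097  0.0803] (array([ 0.4962, -0.5134]), array([0
[... 692 characters left out ...]
e 98 [ 0.4871 -0.5449  0.1336] (array([ 0.4883, -0.5466]), array([0.0093, 0.0238]), 55.0)
white 788 [ 0.2841 -0.2979  0.0433] (array([ 0.2847, -0.2978]), array([0.0903, 0.088 ]), 46.5)
lidtop 3119 [0.5124 0.1947 0.1135] (array([0.5267, 0.2046]), array([0.2401, 0.3236]), 87.1)
mid 1214 [0.4698 0.1222 0.081 ] (array([0.4687, 0.1331]), array([0.1935, 0.3938]), 51.5) [0.062 0.098]
mid 252 [ 0.5941 -0.2532  0.0802] (array([ 0.601 , -0.2489]), array([0.057 , 0.0497]), 36.9) [0.063 0.088]
mid 308 [ 0.4125 -0.2396  0.0808] (array([ 0.4166, -0.2346]), array([0.0522, 0.0512]), 42.5) [0.064 0.088]
mid 205 [ 0.4669 -0.5315  0.0798] (array([ 0.47  , -0.5258]), array([0.0477, 0.0131]), 74.6) [0.062 0.098]
```

{"op": "play_rows", "data": {"targets": [{"dp":[4.4,-5.8,0.15],"rot":[0,0,-1.304]},{"dp":[8.87,-11.58,0.15],"rot":[0,0,-1.304]},{"dp":[8.87,-11.58,0.15],"rot":[0,0,-1.304]},{"dp":[8.87,-11.58,0.15],"rot":[0,0,-1.304]},{"dp":[8.87,-11.58,0.15],"rot":[0,0,-1.304]},{"dp":[8.87,-11.58,0.15],"rot":[0,0,-1.304]},{"dp":[8.87,-11.58,0.15],"rot":[0,0,-1.304]},{"dp":[8.87,-11.58,0.15],"rot":[0,0,-1.304]},{"dp":[8.87,-11.58,0.15],"rot":[0,0,-1.304]},{"dp":[8.87,-11.58,0.15],"rot":[0,0,-1.304]}], "gripper": 0.45, "squeeze": 15}}

```text
time_s: 0.98
tcp_pos: [0.4227, 0.1908, 0.1987]
eef_rot: [[-0.003, 1.0, 0.0], [1.0, 0.003, 0.0], [0.0, 0.0, -1.0]]
force: [0.7, 0.2, -0.5]
gripper_width: 0.0512
```

{"op": "play_rows", "data": {"targets": [{"dp":[2.5,-3.25,0],"rot":[0,0,-0.05]},{"dp":[2.5,-3.25,0],"rot":[0,0,-0.05]},{"dp":[2.5,-3.25,0],"rot":[0,0,-0.05]},{"dp":[2.5,-3.25,0],"rot":[0,0,-0.05]},{"dp":[2.5,-3.25,0],"rot":[0,0,-0.05]},{"dp":[2.5,-3.25,0],"rot":[0,0,-0.05]},{"dp":[2.5,-3.25,0],"rot":[0,0,-0.05]}]}}

```text
time_s: 1.57
tcp_pos: [0.5213, 0.0629, 0.1981]
eef_rot: [[0.042, 0.999, -0.002], [0.999, -0.042, 0.001], [0.001, -0.002, -1.0]]
force: [-0.2, 0.3, -0.4]
gripper_width: 0.0509
```

```bash
python3 - <<'E'
from m import *
o=r.get_obs();print(o['tcp_pos'],o['eef_rot'][:2,1])
p,d,c=shot('wrist','w1');P=cloud(d,c)
k=(P[...,2]>.075)&(P[...,2]<.1)&(abs(P[...,0]-.523)<.1)&(abs(P[...,1]-.05)<.08)&(p.max(-1)<45)
for q in comps(k,50): Q=P[q];print(q.sum(),Q.mean(0),rect(Q[:,:2]))
cv2.imwrite('pics/v3.png',p[:,:,::-1])
E
```

```text
[0.52130122 0.06291672 0.19811419] [ 0.99912322 -0.04183046]
323 [0.52326936 0.06900178 0.09044771] (array([0.5208, 0.068 ]), array([0.04  , 0.0267]), 87.0)
```

View pics/v3.png

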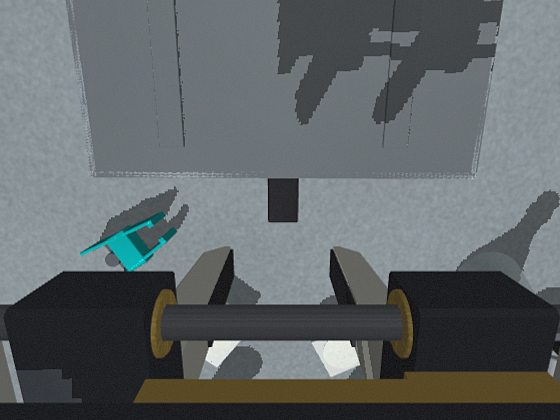

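Wrist view: the tab is at pixel (283,200), between the fingers, top at z=0.090. I'll lower onto it now.

{"op": "play_rows", "data": {"targets": [{"dp":[0,0,-1.0],"rot":[0,0,0]},{"dp":[0,0,-2.0],"rot":[0,0,0]},{"dp":[0,0,-2.87],"rot":[0,0,0]},{"dp":[0,0,-2.87],"rot":[0,0,0]},{"dp":[0,0,-2.87],"rot":[0,0,0]}]}}

```text
time_s: 2.03
tcp_pos: [0.5199, 0.0642, 0.0831]
eef_rot: [[0.039, 0.999, -0.004], [0.999, -0.039, 0.001], [0.0, -0.004, -1.0]]
force: [0.5, 0.7, 1.1]
gripper_width: 0.0514
```

{"op": "play_rows", "data": {"targets": [{"dp":[0,0,0],"rot":[0,0,0]},{"dp":[0,0,0],"rot":[0,0,0]},{"dp":[0,0,0],"rot":[0,0,0]},{"dp":[0,0,0],"rot":[0,0,0]},{"dp":[0,0,0],"rot":[0,0,0]},{"dp":[0,0,0],"rot":[0,0,0]}], "gripper": 1.0, "squeeze": 18}}

```text
time_s: 2.53
tcp_pos: [0.5224, 0.0626, 0.0846]
eef_rot: [[0.041, 0.999, 0.001], [0.999, -0.041, -0.0], [-0.0, 0.001, -1.0]]
force: [-0.5, 0.3, 0.6]
gripper_width: 0.0158
```

```bash
python3 - <<'E'
from m import *
o=r.get_obs();print(o['tcp_pos'],o['gripper_width'])
p,d,c=shot('side','s1');P=cloud(d,c)
a=cv2.resize(p[150:270,190:310,::-1],(480,480))
p,d,c=shot('wrist','w2');b=p[120:360,200:360,::-1]
cv2.imwrite('pics/v4.png',np.hstack([a,cv2.resize(b,(320,480))]))
E
```

```text
[0.52237252 0.06260219 0.08456712] 0.015781175360273337
```

View pics/v4.png

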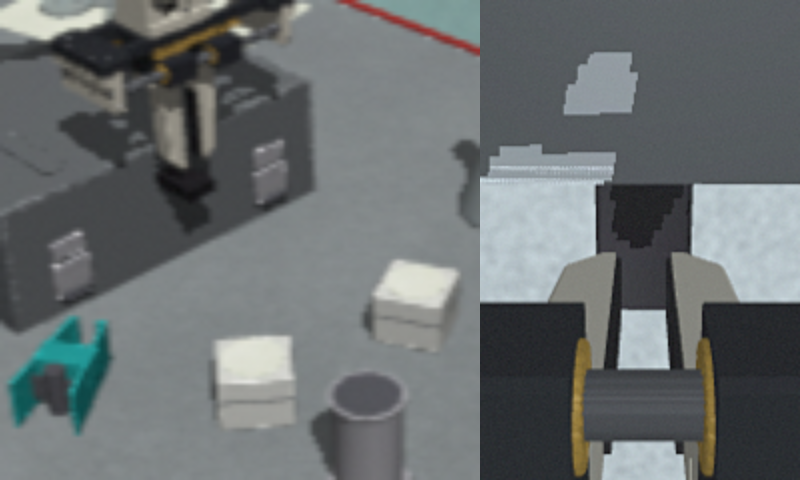

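```bash
python3 - <<'E'
from m import *
for n in('w2','s1'):
    p,d,c=load(n);P=cloud(d,c)
    k=(abs(P[...,0]-.522)<.06)&(P[...,1]>.02)&(P[...,1]<.085)&(P[...,2]>.05)&(P[...,2]<.16)
    Q=P[k]; C=p[k].mean(-1)
    for z in np.arange(.06,.14,.006):
        s=(Q[:,2]>=z)&(Q[:,2]<z+.006)
        if s.sum(): print(n,round(z,3),s.sum(),'x',np.percentile(Q[s,0],[1,50,99]).round(3),'y',np.percentile(Q[s,1],[1,50,99]).round(3),C[s].mean().round())
E
```

```text
w2 0.084 403 x [0.507 0.521 0.536] y [0.048 0.072 0.085] 53.0
w2 0.09 1760 x [0.509 0.521 0.534] y [0.049 0.071 0.085] 52.0
w2 0.102 3 x [0.51  0.512 0.532] y [0.072 0.072 0.073] 103.0
w2 0.108 129 x [0.507 0.527 0.537] y [0.07  0.072 0.073] 115.0
w2 0.114 290 x [0.502 0.515 0.54 ] y [0.057 0.072 0.073] 108.0
w2 0.12 280 x [0.501 0.521 0.541] y [0.07  0.072 0.074] 122.0
w2 0.126 378 x [0.501 0.527 0.541] y [0.058 0.072 0.074] 110.0
w2 0.132 383 x [0.5   0.515 0.542] y [0.057 0.072 0.074] 120.0
w2 0.138 280 x [0.502 0.521 0.541] y [0.06  0.072 0.073] 98.0
s1 0.078 10 x [0.505 0.512 0.531] y [0.046 0.049 0.079] 32.0
s1 0.084 21 x [0.504 0.51  0.531] y [0.045 0.051 0.082] 22.0
s1 0.09 52 x [0.506 0.519 0.534] y [0.045 0.063 0.083] 30.0
s1 0.108 7 x [0.51  0.531 0.535] y [0.055 0.055 0.069] 76.0
s1 0.114 13 x [0.5   0.529 0.537] y [0.052 0.056 0.067] 98.0
s1 0.12 18 x [0.498 0.519 0.538] y [0.052 0.057 0.071] 103.0
s1 0.126 21 x [0.497 0.51  0.539] y [0.05  0.053 0.069] 108.0
s1 0.132 30 x [0.497 0.519 0.54 ] y [0.051 0.057 0.074] 100.0
s1 0.138 19 x [0.497 0.53  0.54 ] y [0.052 0.056 0.073] 104.0
```

```bash
python3 - <<'E'
from m import *
for n,z0 in(('w1',.198),('w2',.0846)):
    p,d,c=load(n);P=cloud(d,c)
    for nm,(u0,u1) in (('L',(160,275)),('R',(285,400))):
        k=np.zeros(d.shape,bool);k[240:300,u0:u1]=1
        k&=(abs(P[...,0]-.522)<.08)&(P[...,1]>.03)&(P[...,1]<.095)&(P[...,2]>z0+.012)
        Q=P[k]; i=Q[:,2].argsort()[:8]; print(n,nm,Q[i].round(3).tolist(),p[k][i].mean(-1).round())
print(c['pose'])
E
```

```text
w1 L [[0.489, 0.074, 0.222], [0.494, 0.07, 0.222], [0.491, 0.074, 0.222], [0.493, 0.074, 0.222], [0.494, 0.07, 0.222], [0.495, 0.072, 0.222], [0.493, 0.072, 0.222], [0.493, 0.074, 0.222]] [131. 106. 117. 115.  90. 121.  71. 134.]
w1 R [[0.546, 0.07, 0.221], [0.547, 0.071, 0.222], [0.546, 0.069, 0.222], [0.546, 0.069, 0.222], [0.55, 0.071, 0.222], [0.546, 0.068, 0.222], [0.545, 0.055, 0.222], [0.549, 0.071, 0.222]] [102. 120.  74.  81. 118.  57.  76. 116.]
w2 L [[0.51, 0.073, 0.108], [0.512, 0.072, 0.108], [0.511, 0.073, 0.108], [0.513, 0.073, 0.108], [0.514, 0.071, 0.109], [0.515, 0.071, 0.109], [0.51, 0.073, 0.109], [0.511, 0.073, 0.109]] [ 92. 124. 121. 124.  34.  48. 122. 121.]
w2 R [[0.532, 0.072, 0.108], [0.53, 0.072, 0.108], [0.531, 0.072, 0.108], [0.53, 0.072, 0.108], [0.531, 0.072, 0.109], [0.528, 0.071, 0.109], [0.529, 0.072, 0.109], [0.532, 0.072, 0.109]] [ 94. 122. 122. 124. 121.  62. 121. 101.]
[[ 9.99156954e-01  3.96880242e-02  1.04995758e-02  5.23559609e-01]
 [-4.10533666e-02  9.66163442e-01  2.54642541e-01  1.33601531e-01]
 [-3.80470007e-05 -2.54858908e-01  9.66978250e-01  2.74531265e-01]
 [ 0.00000000e+00  0.00000000e+00  0.00000000e+00  1.00000000e+00]]
```

The measurement disagrees with the tool text. In both wrist and side depth the fingertips stand about 24 mm above the reported TCP instead of 14 mm below it, so the fingers closed above the tab. From here I plan heights by the measured fingertip, taking tip z as TCP z + 0.024.

{"op": "play_rows", "data": {"targets": [{"dp":[0,0,0],"rot":[0,0,0]},{"dp":[0,0,0],"rot":[0,0,0]},{"dp":[0,0,0],"rot":[0,0,0]},{"dp":[0,0,0],"rot":[0,0,0]},{"dp":[0,0,0],"rot":[0,0,0]},{"dp":[0,0,0],"rot":[0,0,0]},{"dp":[0,0,-0.5],"rot":[0,0,0]},{"dp":[0,0,-1.0],"rot":[0,0,0]},{"dp":[0,0,-1.0],"rot":[0,0,0]}], "gripper": 0.4}}

```text
time_s: 3.38
tcp_pos: [0.5193, 0.0629, 0.0408]
eef_rot: [[0.041, 0.999, -0.006], [0.999, -0.041, 0.001], [0.0, -0.006, -1.0]]
force: [-1.5, -0.0, -0.0]
gripper_width: 0.0554
```

{"op": "play_rows", "data": {"targets": [{"dp":[0,0,0],"rot":[0,0,0]},{"dp":[0,0,0],"rot":[0,0,0]},{"dp":[0,0,0],"rot":[0,0,0]},{"dp":[0,0,0],"rot":[0,0,0]},{"dp":[0,0,0],"rot":[0,0,0]},{"dp":[0,0,0],"rot":[0,0,0]}], "gripper": 1.0, "squeeze": 18}}

```text
time_s: 3.88
tcp_pos: [0.5223, 0.0627, 0.0448]
eef_rot: [[0.041, 0.999, 0.001], [0.999, -0.041, -0.0], [-0.0, 0.001, -1.0]]
force: [-1.4, -0.5, 5.1]
gripper_width: 0.0276
```

{"op": "play_rows", "data": {"targets": [{"dp":[0,0.085,0.485],"rot":[0,0,0]},{"dp":[0.01,0.205,0.96],"rot":[0,0,0]},{"dp":[0.015,0.36,1.43],"rot":[0,0,0]},{"dp":[0.02,0.55,1.88],"rot":[0,0,0]},{"dp":[0.03,0.77,2.32],"rot":[0,0,0]},{"dp":[0.04,1.03,2.74],"rot":[0,0,0]},{"dp":[0.055,1.315,3.14],"rot":[0,0,0]},{"dp":[0.07,1.63,3.52],"rot":[0,0,0]},{"dp":[0.085,1.97,3.87],"rot":[0,0,0]},{"dp":[0.1,2.34,4.2],"rot":[0,0,0]}]}}

```text
time_s: 4.72
tcp_pos: [0.5266, 0.1565, 0.2125]
eef_rot: [[0.042, 0.999, 0.001], [0.999, -0.042, -0.0], [-0.0, 0.001, -1.0]]
force: [3.9, 1.4, -5.6]
gripper_width: 0.028
```

Still gripped, with about 5 N on the wrist.

{"op": "play_rows", "data": {"targets": [{"dp":[0.02,0.39,0.3],"rot":[0,0,0]},{"dp":[0.03,0.8,0.565],"rot":[0,0,0]},{"dp":[0.05,1.24,0.8],"rot":[0,0,0]},{"dp":[0.07,1.685,1.0],"rot":[0,0,0]},{"dp":[0.09,2.15,1.17],"rot":[0,0,0]},{"dp":[0.11,2.62,1.3],"rot":[0,0,0]},{"dp":[0.13,3.1,1.4],"rot":[0,0,0]},{"dp":[0.15,3.59,1.46],"rot":[0,0,0]},{"dp":[0.17,4.08,1.49],"rot":[0,0,0]},{"dp":[0.19,4.57,1.47],"rot":[0,0,0]}]}}

```text
time_s: 5.55
tcp_pos: [0.5351, 0.3395, 0.2716]
eef_rot: [[0.042, 0.999, 0.004], [0.999, -0.042, -0.0], [-0.0, 0.004, -1.0]]
force: [4.9, -0.9, 0.8]
gripper_width: 0.0279
```

{"op": "play_rows", "data": {"targets": [{"dp":[0,0,0],"rot":[0,0,0]},{"dp":[0,0,0],"rot":[0,0,0]},{"dp":[0,0,0],"rot":[0,0,0]},{"dp":[0,-0.3,0.4],"rot":[0,0,0]},{"dp":[0,-1,0.8],"rot":[0,0,0]},{"dp":[0,-2,0.8],"rot":[0,0,0]},{"dp":[0,-3,0.5],"rot":[0,0,0]},{"dp":[0,-4,0],"rot":[0,0,0]},{"dp":[0,-5,0],"rot":[0,0,0]},{"dp":[0,-6,0],"rot":[0,0,0]}], "gripper": 0.4}}

```text
time_s: 6.38
tcp_pos: [0.5317, 0.0967, 0.2694]
eef_rot: [[0.041, 0.999, -0.003], [0.999, -0.041, -0.0], [-0.0, -0.003, -1.0]]
force: [0.4, -0.1, 0.0]
gripper_width: 0.056
```

```bash
python3 - <<'E'
from m import *
p,d,c=shot('wrist','w3');P=cloud(d,c)
cv2.imwrite('pics/v5.png',p[:,:,::-1])
k=(P[...,2]>.01)&(P[...,2]<.027)&(abs(P[...,0]-.53)<.17)&(abs(P[...,1]-.2)<.13)
for q in comps(cv2.erode(k.astype(np.uint8),np.ones((3,3))),60): Q=P[q];print(q.sum(),Q.mean(0).round(4),rect(Q[:,:2]))
f=(P[...,2]>.028)&(P[...,2]<.042)&(abs(P[...,0]-.53)<.17)&(abs(P[...,1]-.2)<.13)
print('foam',np.median(P[f][:,2]),rect(P[f][:,:2]))
p,d,c=shot('top','t3');P=cloud(d,c)
l=(P[...,2]>.15)&(P[...,1]>.3)&(P[...,1]<.5)&(P[...,0]>.35)&(P[...,0]<.7);print('lid',P[l].min(0),P[l].max(0))
E
```

```text
3050 [0.4275 0.2633 0.0198] (array([0.4274, 0.2662]), array([0.0945, 0.0536]), 87.9)
2298 [0.5297 0.2598 0.0197] (array([0.5299, 0.2593]), array([0.0629, 0.0623]), 49.4)
2594 [0.6233 0.2555 0.0197] (array([0.6232, 0.2549]), array([0.0588, 0.0593]), 87.3)
2443 [0.4225 0.1559 0.0198] (array([0.4223, 0.1591]), array([0.0952, 0.0529]), 87.5)
1930 [0.5251 0.1579 0.0197] (array([0.5249, 0.1576]), array([0.0618, 0.0632]), 42.6)
2205 [0.6187 0.1536 0.0196] (array([0.6186, 0.153 ]), array([0.06  , 0.0595]), 87.4)
foam 0.03561537305733675 (array([0.527 , 0.1961]), array([0.2171, 0.3121]), 87.5)
lid [0.3799126  0.36606723 0.15002515] [0.69993026 0.47152375 0.29728057]
```

View pics/v5.png

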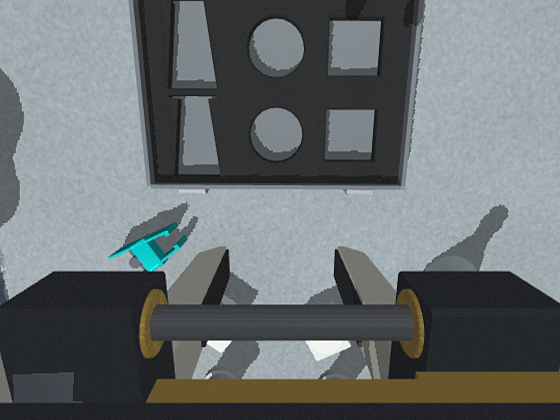

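The lid stands open, leaning back to y≈0.47. The six pockets sit around pixels (195,45) to (352,135), floor z=0.0197, foam top 0.0356. Next I look at the parts from near.

{"op": "play_rows", "data": {"targets": [{"dp":[-0.3,-10.4,0],"rot":[0,0,0]},{"dp":[-0.3,-10.4,0],"rot":[0,0,0]},{"dp":[-0.3,-10.4,0],"rot":[0,0,0]},{"dp":[-0.3,-10.4,0],"rot":[0,0,0]},{"dp":[-0.3,-10.4,0],"rot":[0,0,0]},{"dp":[-0.3,-10.4,0],"rot":[0,0,0]},{"dp":[-0.3,-10.4,0],"rot":[0,0,0]},{"dp":[-0.3,-10.4,0],"rot":[0,0,0]},{"dp":[-0.3,-10.4,0],"rot":[0,0,0]},{"dp":[-0.3,-10.4,0],"rot":[0,0,0]}], "gripper": 0.0}}

```text
time_s: 7.32
tcp_pos: [0.5209, -0.3186, 0.271]
eef_rot: [[0.042, 0.999, 0.0], [0.999, -0.042, 0.0], [0.0, 0.0, -1.0]]
force: [1.4, -0.2, 0.1]
gripper_width: 0.0928
```

```bash
cat >> m.py <<'E'
def parts(n,lim=(.25,.72,-.5,.03)):
    p,d,c=load(n); P=cloud(d,c); hsv=cv2.cvtColor(p,cv2.COLOR_RGB2HSV)
    reg=(P[...,0]>lim[0])&(P[...,0]<lim[1])&(P[...,1]>lim[2])&(P[...,1]<lim[3])&(d>0)&(P[...,2]<.1)
    gold=(hsv[...,0]>10)&(hsv[...,0]<28)&(hsv[...,1]>110)&reg&(P[...,2]>.003)
    for k in comps(gold,60):
        Q=P[k]; T=Q[Q[:,2]>.034][:,:2]; m,wh,a=rect(T)
        ax=np.array([np.cos(np.radians(a)),np.sin(np.radians(a))]); 
        if wh[1]>wh[0]: ax=np.array([-ax[1],ax[0]])
        s=(T-m)@ax; l=(T-m)@np.array([-ax[1],ax[0]]); W=[np.ptp(l[(s*q)>.032]) if ((s*q)>.032).any() else 0 for q in(-1,1)]
        jaw=ax if W[1]<W[0] else -ax
        print('clamp',k.sum(),m,wh,'W',np.round(W,3),'jawdir deg',np.degrees(np.arctan2(jaw[1],jaw[0])).round(1),'z',np.percentile(Q[:,2],[50,97]).round(3))
    wm=(hsv[...,1]<45)&(hsv[...,2]>150)&reg&(P[...,2]>.038)&(P[...,2]<.053)
    for k in comps(wm,80):
        Q=P[k];print('box',k.sum(),rect(Q[:,:2]),np.median(Q[:,2]).round(4))
    fm=reg&(P[...,2]>.0785)&(P[...,2]<.092)
    for k in comps(fm,80):
        Q=P[k];print('funnel',k.sum(),cv2.minEnclosingCircle(Q[:,:2].astype(np.float32)),Q[:,2].mean().round(4))
E
python3 - <<'E'
from m import *
o=r.get_obs();print(o['tcp_pos'])
shot('wrist','w4');shot('top','t4');parts('w4');print('top');parts('t4')
p,d,c=load('t4');P=cloud(d,c)
k=(P[...,2]>.01)&(P[...,2]<.028)&(abs(P[...,0]-.53)<.17)&(abs(P[...,1]-.2)<.13)
for q in comps(k,40): Q=P[q];print(q.sum(),Q.mean(0).round(4),rect(Q[:,:2]))
cv2.imwrite('pics/v6.png',cv2.imread('pics/w4.png'))
E
```

```text
[ 0.52092525 -0.31860525  0.27101701]
clamp 1558 [ 0.5877 -0.3675] [0.0906 0.051 ] W [0.051 0.032] jawdir deg 73.9 z [0.039 0.041]
clamp 1592 [ 0.4433 -0.3742] [0.0508 0.0904] W [0.051 0.033] jawdir deg 103.3 z [0.039 0.041]
box 1254 (array([ 0.4262, -0.1266]), array([0.0356, 0.0702]), 87.9) 0.0443
box 1618 (array([ 0.5829, -0.1288]), array([0.055, 0.055]), 24.6) 0.044
box 3799 (array([ 0.2902, -0.2971]), array([0.0898, 0.0802]), 90.0) 0.0418
funnel 2006 ((0.417827308177948, -0.23348094522953033), 0.02731310762465) 0.084
funnel 1971 ((0.6008204817771912, -0.24769501388072968), 0.02717082016170025) 0.0839
top
box 297 (array([ 0.585 , -0.1313]), array([0.0558, 0.056 ]), 24.3) 0.0455
box 324 (array([ 0.4315, -0.1093]), array([0.0554, 0.0559]), 49.6) 0.0454
funnel 239 ((0.6036246418952942, -0.25019970536231995), 0.02729223668575287) 0.0857
funnel 105 ((0.4244052469730377, -0.246211439371109), 0.023288168013095856) 0.0854
351 [0.6257 0.2533 0.0209] (array([0.6253, 0.2526]), array([0.0595, 0.0608]), 87.0)
356 [0.6207 0.1526 0.0212] (array([0.6209, 0.1526]), array([0.0604, 0.0612]), 88.4)
42 [0.6039 0.0825 0.0209] (array([0.5982, 0.0834]), array([0.0106, 0.0933]), 77.1)
321 [0.5328 0.2575 0.0208] (array([0.5325, 0.2574]), array([0.0624, 0.0621]), 46.8)
325 [0.5283 0.157  0.0209] (array([0.5284, 0.1576]), array([0.0612, 0.0613]), 0.3)
448 [0.4321 0.2607 0.0208] (array([0.4361, 0.2632]), array([0.0957, 0.055 ]), 81.1)
456 [0.4272 0.1553 0.0207] (array([0.4278, 0.1587]), array([0.0947, 0.0567]), 87.2)
```

View pics/v6.png

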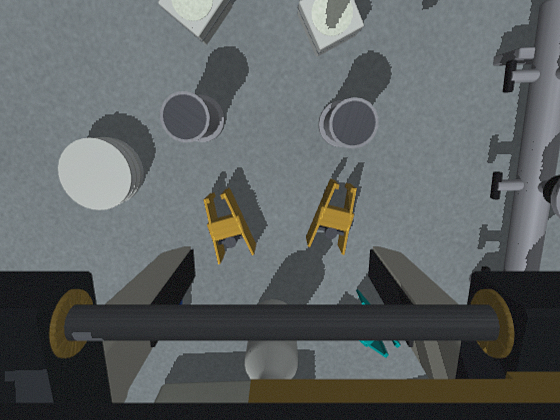

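Wrist view: clamp A at (337,215) and clamp B at (228,228), both with the narrow jaw end up, towards +y. The funnels are at (187,117) and (348,122) and the boxes at the top edge. The top view agrees within 3 mm. I'll pick clamp A for the back wedge pocket.

{"op": "play_rows", "data": {"targets": [{"dp":[0.8,-0.6,-0.5],"rot":[0,0,-0.12]},{"dp":[1.67,-1.22,-1],"rot":[0,0,-0.239]},{"dp":[1.67,-1.22,-2],"rot":[0,0,-0.239]},{"dp":[1.67,-1.22,-3],"rot":[0,0,-0.239]},{"dp":[1.67,-1.22,-4],"rot":[0,0,-0.239]},{"dp":[1.67,-1.22,-5],"rot":[0,0,-0.239]},{"dp":[1.67,-1.22,-5],"rot":[0,0,-0.239]}], "gripper": 0.0}}

```text
time_s: 8.0
tcp_pos: [0.5834, -0.3605, 0.0611]
eef_rot: [[0.276, 0.961, -0.013], [0.961, -0.276, 0.011], [0.007, -0.015, -1.0]]
force: [-2.2, 0.9, -1.5]
gripper_width: 0.093
```

```bash
python3 - <<'E'
from m import *
o=r.get_obs();print(o['tcp_pos'])
p,d,c=shot('wrist','w5');P=cloud(d,c)
hsv=cv2.cvtColor(p,cv2.COLOR_RGB2HSV)
g=(hsv[...,0]>10)&(hsv[...,0]<28)&(hsv[...,1]>110)&(P[...,2]<.05)&(P[...,2]>.034)
T=P[g];print('clamp top',rect(T[:,:2]),np.median(T[:,2]))
cv2.imwrite('pics/v7.png',p[:,:,::-1])
E
```

```text
[ 0.58343075 -0.36048168  0.06110025]
clamp top (array([ 0.5171, -0.3476]), array([0.0898, 0.1969]), 74.4) 0.039484482441601354
```

View pics/v7.png

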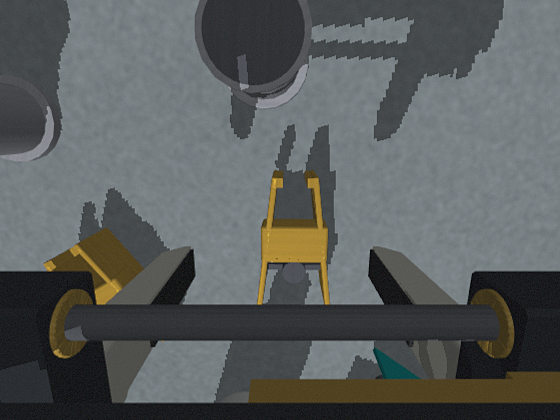

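{"op": "play_rows", "data": {"targets": [{"dp":[0,0,-0.9],"rot":[0,0,0]},{"dp":[0,0,-1.6],"rot":[0,0,0]},{"dp":[0,0,-1.87],"rot":[0,0,0]},{"dp":[0,0,-1.87],"rot":[0,0,0]},{"dp":[0,0,-1.87],"rot":[0,0,0]}]}}

```text
time_s: 8.47
tcp_pos: [0.5896, -0.3664, -0.0016]
eef_rot: [[0.276, 0.961, 0.002], [0.961, -0.276, -0.002], [-0.001, 0.002, -1.0]]
force: [0.1, -0.9, -0.1]
gripper_width: 0.0932
```

{"op": "play_rows", "data": {"targets": [{"dp":[0,0,0],"rot":[0,0,0]},{"dp":[0,0,0],"rot":[0,0,0]},{"dp":[0,0,0],"rot":[0,0,0]},{"dp":[0,0,0],"rot":[0,0,0]},{"dp":[0,0,0],"rot":[0,0,0]},{"dp":[0,0,0],"rot":[0,0,0]},{"dp":[0,0,0],"rot":[0,0,0]},{"dp":[0,0,0],"rot":[0,0,0]},{"dp":[0,0,0],"rot":[0,0,0]}], "gripper": 1.0, "squeeze": 25}}

```text
time_s: 9.22
tcp_pos: [0.5885, -0.3657, -0.0041]
eef_rot: [[0.276, 0.961, 0.0], [0.961, -0.276, -0.0], [0.0, 0.0, -1.0]]
force: [1.3, 0.3, 0.3]
gripper_width: 0.0449
```

{"op": "play_rows", "data": {"targets": [{"dp":[0,0,0.9],"rot":[0,0,0]},{"dp":[0,0,1.9],"rot":[0,0,0]},{"dp":[0,0.2,2.9],"rot":[0,0,0.05]},{"dp":[-0.1,0.8,3.7],"rot":[0,0,0.1]},{"dp":[-0.4,1.7,3.9],"rot":[0,0,0.234]},{"dp":[-0.6,2.6,3.9],"rot":[0,0,0.234]},{"dp":[-0.85,3.55,3.9],"rot":[0,0,0.234]},{"dp":[-1.1,4.5,3.9],"rot":[0,0,0.234]},{"dp":[-1.35,5.45,3.9],"rot":[0,0,0.234]},{"dp":[-1.6,6.4,3.9],"rot":[0,0,0.234]}]}}

```text
time_s: 10.05
tcp_pos: [0.5233, -0.1079, 0.1517]
eef_rot: [[0.046, 0.999, -0.0], [0.999, -0.046, 0.0], [0.0, -0.0, -1.0]]
force: [1.6, 0.2, -0.9]
gripper_width: 0.0448
```

{"op": "play_rows", "data": {"targets": [{"dp":[-0.25,0.95,0],"rot":[0,0,0]},{"dp":[-0.5,1.9,0],"rot":[0,0,0]},{"dp":[-0.75,2.85,0],"rot":[0,0,0]},{"dp":[-1.0,3.8,0],"rot":[0,0,0]},{"dp":[-1.25,4.75,0],"rot":[0,0,0]},{"dp":[-1.5,5.7,0],"rot":[0,0,0]},{"dp":[-1.75,6.65,0],"rot":[0,0,0]},{"dp":[-2.0,7.6,0],"rot":[0,0,0]},{"dp":[-2.2,8.6,0],"rot":[0,0,0]},{"dp":[-2.38,9.42,0],"rot":[0,0,0]}]}}

```text
time_s: 10.88
tcp_pos: [0.4279, 0.2695, 0.1519]
eef_rot: [[0.045, 0.999, -0.0], [0.999, -0.045, 0.0], [0.0, -0.0, -1.0]]
force: [-0.2, 0.1, -0.9]
gripper_width: 0.0446
```

{"op": "play_rows", "data": {"targets": [{"dp":[0,0,-0.5],"rot":[0,0,0]},{"dp":[0,0,-1.2],"rot":[0,0,0]},{"dp":[0,0,-1.8],"rot":[0,0,0]},{"dp":[0,0,-1.8],"rot":[0,0,0]},{"dp":[0,0,-1.8],"rot":[0,0,0]},{"dp":[0,0,-1.8],"rot":[0,0,0]}]}}

```text
time_s: 11.38
tcp_pos: [0.43, 0.2672, 0.0809]
eef_rot: [[0.046, 0.999, 0.001], [0.999, -0.046, 0.0], [0.0, 0.001, -1.0]]
force: [1.0, 0.8, -0.2]
gripper_width: 0.0447
```

```bash
python3 - <<'E'
from m import *
o=r.get_obs();print(o['tcp_pos'],o['eef_rot'][:,1],o['gripper_width'],o['force'])
p,d,c=shot('wrist','w6');P=cloud(d,c)
hsv=cv2.cvtColor(p,cv2.COLOR_RGB2HSV)
g=(hsv[...,0]>10)&(hsv[...,0]<28)&(hsv[...,1]>110)&(P[...,1]>.15)&(P[...,2]<.15)
for k in comps(g,200): print('clamp',k.sum(),rect(P[k][:,:2]),P[k][:,2].min(),P[k][:,2].max(),np.median(P[k][:,2]))
k=(P[...,2]>.01)&(P[...,2]<.027)&(abs(P[...,0]-.53)<.17)&(abs(P[...,1]-.2)<.13)
for q in comps(cv2.erode(k.astype(np.uint8),np.ones((3,3))),60): Q=P[q];print(q.sum(),Q.mean(0).round(4),rect(Q[:,:2]))
cv2.imwrite('pics/v8.png',p[:,:,::-1])
E
```

```text
[0.42998005 0.26720021 0.08091794] [ 0.99892653 -0.04631008  0.00107779] 0.0446891637794233 [ 0.96894932  0.7744426  -0.20898567]
clamp 7066 (array([0.4257, 0.2591]), array([0.1076, 0.0508]), 77.8) 0.0349772092958851 0.12706364546239968 0.12446871700809414
clamp 218 (array([0.3937, 0.193 ]), array([0.0871, 0.0058]), 74.6) 0.034678142745798834 0.12575550846571126 0.12450650151900426
clamp 213 (array([0.4522, 0.1917]), array([0.004 , 0.0831]), 4.4) 0.03465013602988082 0.12588149465412427 0.12440265136720166
3141 [0.4292 0.2777 0.0196] (array([0.4321, 0.2786]), array([0.0641, 0.0425]), 84.6)
4701 [0.5336 0.2548 0.0197] (array([0.5324, 0.2545]), array([0.0631, 0.0603]), 21.4)
4055 [0.624  0.2491 0.0196] (array([0.6256, 0.2502]), array([0.0587, 0.0542]), 87.1)
1959 [0.4241 0.1392 0.0195] (array([0.4241, 0.1395]), array([0.0377, 0.0535]), 87.2)
248 [0.647  0.1335 0.0219] (array([0.6467, 0.1348]), array([0.0303, 0.0045]), 83.4)
```

View pics/v8.png

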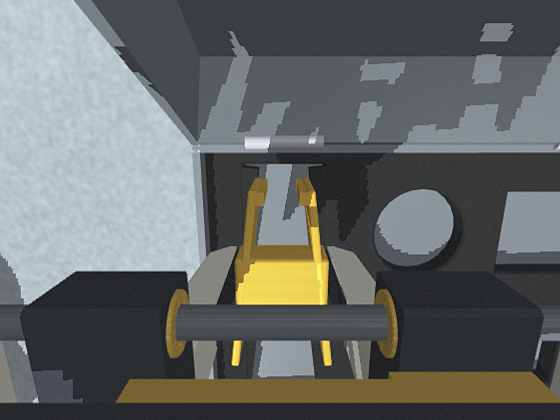

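```bash
python3 - <<'E'
from m import *
p,d,c=load('w6');P=cloud(d,c);hsv=cv2.cvtColor(p,cv2.COLOR_RGB2HSV)
g=(hsv[...,0]>10)&(hsv[...,0]<28)&(hsv[...,1]>110)&(P[...,2]>.115)&(P[...,2]<.13)&(P[...,1]>.15)
Q=P[g];ex=np.array([.0454,.999]);ey=np.array([.999,-.0454]);c0=np.array([.4293,.265])
s=(Q[:,:2]-c0)@ex;l=(Q[:,:2]-c0)@ey
print('s',np.percentile(s,[.5,99.5]));
for a in np.arange(-.05,.05,.01):
    m=(s>a)&(s<a+.01)
    if m.any(): print(round(a,3),m.sum(),np.percentile(l[m],[1,99]).round(4))
k=(P[...,2]>.015)&(P[...,2]<.027)&(abs(P[...,0]-.43)<.04)&(P[...,1]>.2)
S=(P[k][:,:2]-c0)@ex;print('pocket floor far end s',np.percentile(S,99.8))
E
```

```text
s [-0.04414196  0.04532974]
-0.05 153 [-0.0264  0.0245]
-0.04 247 [-0.0256  0.0237]
-0.02 84 [-0.0228  0.0214]
-0.01 1695 [-0.0229  0.0207]
0.0 1732 [-0.023   0.0208]
0.01 1323 [-0.0224  0.0204]
0.02 397 [-0.0183  0.0164]
0.03 448 [-0.0173  0.0152]
0.04 499 [-0.016  0.014]
pocket floor far end s 0.04557027874455948
```

{"op": "play_rows", "data": {"targets": [{"dp":[0.02,-0.03,-0.5],"rot":[0,0,0]},{"dp":[0.02,-0.03,-0.9],"rot":[0,0,0]},{"dp":[0.02,-0.03,-1.2],"rot":[0,0,0]},{"dp":[0.02,-0.03,-1.4],"rot":[0,0,0]},{"dp":[0.02,-0.03,-1.5],"rot":[0,0,0]},{"dp":[0.02,-0.03,-1.6],"rot":[0,0,0]},{"dp":[0.02,-0.03,-1.6],"rot":[0,0,0]},{"dp":[0.02,-0.03,-1.6],"rot":[0,0,0]}]}}

```text
time_s: 12.1
tcp_pos: [0.4306, 0.2661, 0.0165]
eef_rot: [[0.046, 0.999, 0.001], [0.999, -0.046, 0.0], [0.0, 0.001, -1.0]]
force: [0.8, -0.3, -0.4]
gripper_width: 0.0448
```

{"op": "play_rows", "data": {"targets": [{"dp":[0,0,0],"rot":[0,0,0]},{"dp":[0,0,0],"rot":[0,0,0]},{"dp":[0,0,0],"rot":[0,0,0]},{"dp":[0,0,0],"rot":[0,0,0]},{"dp":[0,0,0.6],"rot":[0,0,0]},{"dp":[0,0,1.6],"rot":[0,0,0]},{"dp":[0,-0.5,2.6],"rot":[0,0,0]},{"dp":[0,-1.5,3],"rot":[0,0,0]},{"dp":[0,-2.5,3.4],"rot":[0,0,0]},{"dp":[0,-3.5,3.4],"rot":[0,0,0]}], "gripper": 0.36}}

```text
time_s: 12.93
tcp_pos: [0.4319, 0.1285, 0.1552]
eef_rot: [[0.044, 0.999, 0.007], [0.999, -0.044, 0.0], [0.001, 0.007, -1.0]]
force: [1.4, -1.0, 0.1]
gripper_width: 0.0593
```

```bash
cat >> m.py <<'E'
def clampchk(fn,c0,zmin=.045):
    p,d,c=load(fn);P=cloud(d,c);hsv=cv2.cvtColor(p,cv2.COLOR_RGB2HSV)
    g=(hsv[...,0]>10)&(hsv[...,0]<28)&(hsv[...,1]>110)&(abs(P[...,0]-c0[0])<.04)&(abs(P[...,1]-c0[1])<.065)&(P[...,2]>zmin)&(P[...,2]<.09)
    Q=P[g];ex=np.array([.0454,.999]);ey=np.array([.999,-.0454])
    s=(Q[:,:2]-c0)@ex;l=(Q[:,:2]-c0)@ey
    print('n',g.sum(),'z',np.percentile(Q[:,2],[50,99]).round(4),'s',np.percentile(s,[.5,99.5]).round(4),'lat back/jaw',np.percentile(l[s<-.035],[1,99]).round(4) if (s<-.035).any() else None,np.percentile(l[s>.035],[1,99]).round(4))
E
python3 - <<'E'
from m import *
print(r.get_obs()['tcp_pos'])
shot('wrist','w7');clampchk('w7',(.4293,.265))
shot('top','t7');parts('t7')
E
```

```text
[0.43186247 0.12847335 0.15519826]Traceback (most recent call last):
  File "<stdin>", line 3, in <module>
  File "m.py", line 28, in clampchk
    print('n',g.sum(),'z',np.percentile(Q[:,2],[50,99]).round(4),'s',np.percentile(s,[.5,99.5]).round(4),'lat back/jaw',np.percentile(l[s<-.035],[1,99]).round(4) if (s<-.035).any() else None,np.percentile(l[s>.035],[1,99]).round(4))
                                                                                                                                                                                               ~~~~~~~~~~~~~^^^^^^^^^^^^^^^^^^
    return _quantile_unchecked(
        a, q, axis, out, overwrite_input, method, keepdims, weights)
    return _ureduce(a,
                    func=_quantile_ureduce_func,
    ...<5 lines>...
                    overwrite_input=overwrite_input,
                    method=method)
    r = func(a, **kwargs)
    result = _quantile(arr,
                       quantiles=q,
    ...<2 lines>...
                       out=out,
                       weights=wgt)
    slices_having_nans = np.isnan(arr[-1, ...])
                                  ~~~^^^^^^^^^
IndexError: index -1 is out of bounds for axis 0 with size 0
```

```bash
sed -i 's/,np.percentile(l\[s>.035\],\[1,99\]).round(4))/,np.percentile(l[s>.03],[1,99]).round(4) if (s>.03).any() else None)/' m.py
python3 - <<'E'
from m import *
clampchk('w7',(.4293,.265))
shot('top','t7');clampchk('t7',(.4293,.265));parts('t7')
shot('side','s7');clampchk('s7',(.4293,.265))
E
```

```text
n 2970 z [0.0595 0.0613] s [-0.0461  0.0266] lat back/jaw [-0.0259  0.0244] NoneTraceback (most recent call last):
  File "<stdin>", line 3, in <module>
  File "m.py", line 28, in clampchk
    print('n',g.sum(),'z',np.percentile(Q[:,2],[50,99]).round(4),'s',np.percentile(s,[.5,99.5]).round(4),'lat back/jaw',np.percentile(l[s<-.035],[1,99]).round(4) if (s<-.035).any() else None,np.percentile(l[s>.03],[1,99]).round(4) if (s>.03).any() else None)
                          ~~~~~~~~~~~~~^^^^^^^^^^^^^^^^
    return _quantile_unchecked(
        a, q, axis, out, overwrite_input, method, keepdims, weights)
    return _ureduce(a,
                    func=_quantile_ureduce_func,
    ...<5 lines>...
                    overwrite_input=overwrite_input,
                    method=method)
    r = func(a, **kwargs)
    result = _quantile(arr,
                       quantiles=q,
    ...<2 lines>...
                       out=out,
                       weights=wgt)
    slices_having_nans = np.isnan(arr[-1, ...])
                                  ~~~^^^^^^^^^
IndexError: index -1 is out of bounds for axis 0 with size 0
```

{"op": "play_rows", "data": {"targets": [{"dp":[0.3,-12.5,0],"rot":[0,0,0.274]},{"dp":[0.3,-12.5,0],"rot":[0,0,0.274]},{"dp":[0.3,-12.5,0],"rot":[0,0,0.274]},{"dp":[0.3,-12.5,0],"rot":[0,0,0.274]},{"dp":[0.3,-12.5,0],"rot":[0,0,0.274]},{"dp":[0.3,-12.5,0],"rot":[0,0,0.274]},{"dp":[0.3,-12.5,0],"rot":[0,0,0.274]},{"dp":[0.3,-12.5,0],"rot":[0,0,0.274]},{"dp":[0.3,-12.5,0],"rot":[0,0,0.274]},{"dp":[0.3,-12.5,0],"rot":[0,0,0.274]}], "gripper": 0.0}}

```text
time_s: 13.87
tcp_pos: [0.4398, -0.2744, 0.1515]
eef_rot: [[-0.226, 0.974, 0.0], [0.974, 0.226, 0.001], [0.0, 0.0, -1.0]]
force: [1.4, 0.4, -0.0]
gripper_width: 0.0936
```

{"op": "play_rows", "data": {"targets": [{"dp":[0,-1.0,0],"rot":[0,0,0]},{"dp":[0,-2.05,0],"rot":[0,0,0]},{"dp":[0,-2.05,0],"rot":[0,0,0]},{"dp":[0,-2.05,0],"rot":[0,0,0]}]}}

```text
time_s: 14.2
tcp_pos: [0.4397, -0.3563, 0.1507]
eef_rot: [[-0.223, 0.975, -0.001], [0.975, 0.223, 0.001], [0.001, -0.0, -1.0]]
force: [-0.2, -0.1, -1.3]
gripper_width: 0.0927
```

```bash
python3 - <<'E'
from m import *
o=r.get_obs();print(o['tcp_pos'],o['eef_rot'][:,1])
shot('wrist','w8');parts('w8');shot('top','t8');print('top');parts('t8')
E
```

```text
[ 0.43971819 -0.35629247  0.15070976] [ 9.74782212e-01  2.23158134e-01 -2.93391540e-04]
clamp 2256 [ 0.4629 -0.3551] [0.0502 0.0907] W [0.05  0.032] jawdir deg 105.8 z [0.039 0.041]
box 8814 (array([ 0.2902, -0.2972]), array([0.0905, 0.0804]), 90.0) 0.0418
funnel 4965 ((0.4177994430065155, -0.23394671082496643), 0.027154557406902313) 0.084
funnel 4223 ((0.6004294753074646, -0.24847489595413208), 0.02766454592347145) 0.0838
top
box 174 (array([ 0.587 , -0.1297]), array([0.0444, 0.0439]), 0.3) 0.0457
box 325 (array([ 0.4315, -0.1094]), array([0.056 , 0.0558]), 49.4) 0.0454
box 125 (array([ 0.3094, -0.3261]), array([0.0737, 0.0212]), 39.4) 0.043
funnel 240 ((0.602817714214325, -0.25082576274871826), 0.027037955820560455) 0.0854
funnel 252 ((0.4199678599834442, -0.2361152470111847), 0.026703039184212685) 0.0853
```

Clamp B was knocked aside, now at (0.463,-0.355) with the jaw at 105.8°. I'll correct for it and grasp.

{"op": "play_rows", "data": {"targets": [{"dp":[0.58,0.03,-0.5],"rot":[0,0,0.051]},{"dp":[0.58,0.03,-1.2],"rot":[0,0,0.051]},{"dp":[0.58,0.03,-2.1],"rot":[0,0,0.051]},{"dp":[0.58,0.03,-3.0],"rot":[0,0,0.051]},{"dp":[0.58,0.03,-3.6],"rot":[0,0,0.051]},{"dp":[0.58,0.03,-3.87],"rot":[0,0,0.051]},{"dp":[0.58,0.03,-3.87],"rot":[0,0,0.051]},{"dp":[0.58,0.03,-3.87],"rot":[0,0,0.051]}]}}

```text
time_s: 14.97
tcp_pos: [0.4636, -0.3529, -0.0024]
eef_rot: [[-0.277, 0.961, 0.0], [0.961, 0.277, 0.0], [0.0, 0.0, -1.0]]
force: [0.4, 0.1, 0.2]
gripper_width: 0.0924
```

{"op": "play_rows", "data": {"targets": [{"dp":[0,0,0],"rot":[0,0,0]},{"dp":[0,0,0],"rot":[0,0,0]},{"dp":[0,0,0],"rot":[0,0,0]},{"dp":[0,0,0],"rot":[0,0,0]},{"dp":[0,0,0],"rot":[0,0,0]},{"dp":[0,0,0],"rot":[0,0,0]},{"dp":[0,0,0],"rot":[0,0,0]},{"dp":[0,0,0],"rot":[0,0,0]},{"dp":[0,0,0],"rot":[0,0,0]}], "gripper": 1.0, "squeeze": 25}}

```text
time_s: 15.72
tcp_pos: [0.463, -0.3539, -0.003]
eef_rot: [[-0.275, 0.961, 0.0], [0.961, 0.275, 0.0], [0.0, 0.0, -1.0]]
force: [0.4, 0.2, 2.3]
gripper_width: 0.0448
```

{"op": "play_rows", "data": {"targets": [{"dp":[0,0,0.9],"rot":[0,0,0]},{"dp":[0,0,1.9],"rot":[0,0,0]},{"dp":[0,0.2,2.9],"rot":[0,0,-0.05]},{"dp":[-0.1,0.8,3.7],"rot":[0,0,-0.1]},{"dp":[-0.2,1.7,3.9],"rot":[0,0,-0.2]},{"dp":[-0.3,2.7,3.9],"rot":[0,0,-0.324]},{"dp":[-0.4,3.7,3.9],"rot":[0,0,-0.324]},{"dp":[-0.45,4.7,3.9],"rot":[0,0,-0.324]},{"dp":[-0.5,5.7,3.9],"rot":[0,0,-0.324]},{"dp":[-0.55,6.7,3.9],"rot":[0,0,-0.324]}]}}

```text
time_s: 16.55
tcp_pos: [0.4401, -0.084, 0.1528]
eef_rot: [[0.046, 0.999, -0.0], [0.999, -0.046, 0.0], [0.0, -0.0, -1.0]]
force: [0.8, 0.8, -1.6]
gripper_width: 0.045
```

{"op": "play_rows", "data": {"targets": [{"dp":[-0.1,1,0],"rot":[0,0,0]},{"dp":[-0.2,2,0],"rot":[0,0,0]},{"dp":[-0.25,3,0],"rot":[0,0,0]},{"dp":[-0.3,4,0],"rot":[0,0,0]},{"dp":[-0.35,5,0],"rot":[0,0,0]},{"dp":[-0.41,6.15,-0.2],"rot":[0,0,0]},{"dp":[-0.41,6.15,-1],"rot":[0,0,0]},{"dp":[-0.41,6.15,-1.8],"rot":[0,0,0]},{"dp":[-0.41,6.15,-1.8],"rot":[0,0,0]},{"dp":[-0.41,6.15,-1.8],"rot":[0,0,0]}]}}

```text
time_s: 17.38
tcp_pos: [0.4227, 0.1601, 0.0798]
eef_rot: [[0.044, 0.999, -0.005], [0.999, -0.044, -0.001], [-0.001, -0.005, -1.0]]
force: [-0.6, 0.1, -1.4]
gripper_width: 0.0448
```

```bash
cat > cc.py <<'E'
from m import *
def hand(fn,c0):
    o=r.get_obs();print(o['tcp_pos'],o['eef_rot'][:,1],o['gripper_width'])
    p,d,c=shot('wrist',fn);P=cloud(d,c);hsv=cv2.cvtColor(p,cv2.COLOR_RGB2HSV)
    g=(hsv[...,0]>10)&(hsv[...,0]<28)&(hsv[...,1]>110)&(P[...,2]>.113)&(P[...,2]<.13)&(abs(P[...,1]-c0[1])<.07)&(abs(P[...,0]-c0[0])<.04)
    Q=P[g];ex=np.array([.0454,.999]);ey=np.array([.999,-.0454])
    s=(Q[:,:2]-c0)@ex;l=(Q[:,:2]-c0)@ey
    print('z',np.median(Q[:,2]),'s',np.percentile(s,[.5,99.5]),'bridge',np.percentile(l[abs(s-.005)<.006],[1,99]),'jaw',np.percentile(l[s>.033],[1,99]))
    return P
E
python3 - <<'E'
from cc import *
P=hand('w9',np.array([.4243,.159]))
k=(P[...,2]>.015)&(P[...,2]<.025)&(abs(P[...,0]-.425)<.05)&(abs(P[...,1]-.16)<.08)
for q in comps(k,80): print(q.sum(),rect(P[q][:,:2]))
E
```

```text
[0.42267722 0.16013429 0.07984416] [ 0.99900347 -0.04436331 -0.00489531] 0.04481562427548536
z 0.12237826935311788 s [-0.04488532  0.04422872] bridge [-0.02495046  0.01871231] jaw [-0.01906785  0.01233343]
1980 (array([0.4279, 0.2279]), array([0.0247, 0.0514]), 87.6)
3750 (array([0.4255, 0.1733]), array([0.0661, 0.0579]), 87.0)
```

{"op": "play_rows", "data": {"targets": [{"dp":[0,0,0],"rot":[0,0,0]},{"dp":[0,0,0],"rot":[0,0,0]},{"dp":[0,0,0],"rot":[0,0,0]},{"dp":[0,0,0],"rot":[0,0,0]}]}}

```text
time_s: 17.77
tcp_pos: [0.4255, 0.1599, 0.082]
eef_rot: [[0.046, 0.999, 0.002], [0.999, -0.046, 0.0], [0.0, 0.002, -1.0]]
force: [0.8, 0.7, -1.3]
gripper_width: 0.0445
```

```bash
python3 - <<'E'
from cc import *
hand('w10',np.array([.4243,.159]))
E
```

```text
[0.42549094 0.15986406 0.08201254] [ 0.99894055 -0.04597229  0.00208119] 0.044537894972529635
z 0.12453027954007993 s [-0.0454258   0.04411751] bridge [-0.02229977  0.02137199] jaw [-0.016099    0.01521138]
```

{"op": "play_rows", "data": {"targets": [{"dp":[0,0,-0.5],"rot":[0,0,0]},{"dp":[0,0,-0.9],"rot":[0,0,0]},{"dp":[0,0,-1.2],"rot":[0,0,0]},{"dp":[0,0,-1.4],"rot":[0,0,0]},{"dp":[0,0,-1.5],"rot":[0,0,0]},{"dp":[0,0,-1.61],"rot":[0,0,0]},{"dp":[0,0,-1.61],"rot":[0,0,0]},{"dp":[0,0,-1.61],"rot":[0,0,0]}]}}

```text
time_s: 18.48
tcp_pos: [0.4252, 0.1603, 0.017]
eef_rot: [[0.045, 0.999, 0.001], [0.999, -0.045, 0.0], [0.0, 0.001, -1.0]]
force: [0.6, 0.4, -1.4]
gripper_width: 0.0449
```

{"op": "play_rows", "data": {"targets": [{"dp":[0,0,0],"rot":[0,0,0]},{"dp":[0,0,0],"rot":[0,0,0]},{"dp":[0,0,0],"rot":[0,0,0]},{"dp":[0,0,0],"rot":[0,0,0]},{"dp":[0,0,0.6],"rot":[0,0,0]},{"dp":[0,0,1.6],"rot":[0,0,0]},{"dp":[0,-0.5,2.6],"rot":[0,0,0]},{"dp":[0,-1.3,3],"rot":[0,0,0]},{"dp":[0,-2.2,3.4],"rot":[0,0,0]},{"dp":[0,-3.2,3.4],"rot":[0,0,0]}], "gripper": 0.36}}

```text
time_s: 19.32
tcp_pos: [0.4268, 0.0313, 0.1564]
eef_rot: [[0.042, 0.999, 0.008], [0.999, -0.042, -0.001], [-0.001, 0.008, -1.0]]
force: [1.1, -1.0, -0.4]
gripper_width: 0.0596
```

```bash
python3 - <<'E'
from m import *
print(r.get_obs()['tcp_pos'])
shot('wrist','w11');clampchk('w11',(.4243,.159));clampchk('w11',(.4293,.265));shot('top','t11');parts('t11')
E
```

```text
[0.42680902 0.03125072 0.15636498]
n 3059 z [0.0595 0.0615] s [-0.0458  0.038 ] lat back/jaw [-0.0259  0.0243] [-0.0169  0.015 ]Traceback (most recent call last):
  File "<stdin>", line 3, in <module>
  File "m.py", line 28, in clampchk
    print('n',g.sum(),'z',np.percentile(Q[:,2],[50,99]).round(4),'s',np.percentile(s,[.5,99.5]).round(4),'lat back/jaw',np.percentile(l[s<-.035],[1,99]).round(4) if (s<-.035).any() else None,np.percentile(l[s>.03],[1,99]).round(4) if (s>.03).any() else None)
                          ~~~~~~~~~~~~~^^^^^^^^^^^^^^^^
    return _quantile_unchecked(
        a, q, axis, out, overwrite_input, method, keepdims, weights)
    return _ureduce(a,
                    func=_quantile_ureduce_func,
    ...<5 lines>...
                    overwrite_input=overwrite_input,
                    method=method)
    r = func(a, **kwargs)
    result = _quantile(arr,
                       quantiles=q,
    ...<2 lines>...
                       out=out,
                       weights=wgt)
    slices_having_nans = np.isnan(arr[-1, ...])
                                  ~~~^^^^^^^^^
IndexError: index -1 is out of bounds for axis 0 with size 0
```

{"op": "play_rows", "data": {"targets": [{"dp":[3.9,-4.0,0],"rot":[0,0,0.473]},{"dp":[3.9,-4.0,0],"rot":[0,0,0.473]},{"dp":[3.9,-4.0,0],"rot":[0,0,0.473]},{"dp":[3.9,-4.0,0],"rot":[0,0,0.473]},{"dp":[3.9,-4.0,0],"rot":[0,0,0.473]},{"dp":[3.9,-4.0,0],"rot":[0,0,0.473]},{"dp":[3.9,-4.0,0],"rot":[0,0,0.473]},{"dp":[3.9,-4.0,0],"rot":[0,0,0.473]},{"dp":[3.9,-4.0,0],"rot":[0,0,0.473]}], "gripper": 0.0}}

```text
time_s: 20.12
tcp_pos: [0.5795, -0.1266, 0.152]
eef_rot: [[-0.415, 0.91, -0.002], [0.91, 0.415, 0.001], [0.002, -0.001, -1.0]]
force: [-0.4, -0.2, 0.2]
gripper_width: 0.0929
```

```bash
python3 - <<'E'
from m import *
o=r.get_obs();print(o['tcp_pos'],o['eef_rot'][:,1])
shot('wrist','w12');parts('w12');shot('top','t12');print('top');parts('t12')
E
```

```text
[ 0.5794952  -0.12662513  0.15201548] [ 0.9097018   0.41526068 -0.00109371]
box 4152 (array([ 0.429 , -0.1073]), array([0.0546, 0.0553]), 48.6) 0.0442
box 3355 (array([ 0.5831, -0.1294]), array([0.0546, 0.0541]), 24.7) 0.0441
funnel 2747 ((0.4175388813018799, -0.2334856241941452), 0.027505571022629738) 0.0839
funnel 1578 ((0.6011524796485901, -0.2486630529165268), 0.02708122506737709) 0.0838
top
box 88 (array([ 0.4181, -0.1279]), array([0.0204, 0.0564]), 65.9) 0.0451
box 661 (array([ 0.2907, -0.2982]), array([0.0812, 0.089 ]), 0.1) 0.0429
funnel 242 ((0.6032751202583313, -0.2504124343395233), 0.0267216544598341) 0.0852
funnel 254 ((0.420116662979126, -0.23617616295814514), 0.0267568938434124) 0.0855
```

{"op": "play_rows", "data": {"targets": [{"dp":[0.09,-0.06,-0.8],"rot":[0,0,0]},{"dp":[0.09,-0.06,-1.7],"rot":[0,0,0]},{"dp":[0.09,-0.06,-2.6],"rot":[0,0,0]},{"dp":[0.09,-0.06,-3.4],"rot":[0,0,0]},{"dp":[0.09,-0.06,-3.87],"rot":[0,0,0]},{"dp":[0.09,-0.06,-3.87],"rot":[0,0,0]},{"dp":[0.09,-0.06,-3.87],"rot":[0,0,0]}]}}

```text
time_s: 20.8
tcp_pos: [0.5832, -0.129, -0.0024]
eef_rot: [[-0.416, 0.909, -0.002], [0.909, 0.416, 0.001], [0.002, -0.001, -1.0]]
force: [0.3, -0.7, -0.2]
gripper_width: 0.0927
```

{"op": "play_rows", "data": {"targets": [{"dp":[0,0,0],"rot":[0,0,0]},{"dp":[0,0,0],"rot":[0,0,0]},{"dp":[0,0,0],"rot":[0,0,0]},{"dp":[0,0,0],"rot":[0,0,0]},{"dp":[0,0,0],"rot":[0,0,0]},{"dp":[0,0,0],"rot":[0,0,0]},{"dp":[0,0,0],"rot":[0,0,0]},{"dp":[0,0,0],"rot":[0,0,0]}], "gripper": 1.0, "squeeze": 25}}

```text
time_s: 21.47
tcp_pos: [0.5845, -0.1303, -0.0018]
eef_rot: [[-0.415, 0.91, 0.001], [0.91, 0.415, -0.0], [-0.001, 0.001, -1.0]]
force: [-0.2, 0.4, 3.7]
gripper_width: 0.0556
```

{"op": "play_rows", "data": {"targets": [{"dp":[0,0,0.9],"rot":[0,0,0]},{"dp":[0,0,1.9],"rot":[0,0,0]},{"dp":[0,0.2,2.9],"rot":[0,0,-0.1]},{"dp":[0.1,0.8,3.7],"rot":[0,0,-0.2]},{"dp":[0.2,1.7,3.8],"rot":[0,0,-0.3]},{"dp":[0.3,2.7,3.8],"rot":[0,0,-0.4]},{"dp":[0.4,3.7,3.8],"rot":[0,0,-0.473]},{"dp":[0.5,4.7,3.8],"rot":[0,0,-0.473]},{"dp":[0.6,5.7,3.8],"rot":[0,0,-0.473]},{"dp":[0.7,6.7,3.8],"rot":[0,0,-0.473]}]}}

```text
time_s: 22.3
tcp_pos: [0.6117, 0.1396, 0.1493]
eef_rot: [[0.045, 0.999, -0.001], [0.999, -0.045, -0.0], [-0.0, -0.001, -1.0]]
force: [1.2, -0.4, -0.9]
gripper_width: 0.0556
```

{"op": "play_rows", "data": {"targets": [{"dp":[0.1,1,0],"rot":[0,0,0]},{"dp":[0.2,2,0],"rot":[0,0,0]},{"dp":[0.25,2.86,-0.2],"rot":[0,0,0]},{"dp":[0.25,2.86,-1],"rot":[0,0,0]},{"dp":[0.25,2.86,-1.7],"rot":[0,0,0]},{"dp":[0.25,2.86,-1.7],"rot":[0,0,0]},{"dp":[0.25,2.86,-1.7],"rot":[0,0,0]},{"dp":[0.25,2.86,-1.7],"rot":[0,0,0]},{"dp":[0.25,2.86,-1.7],"rot":[0,0,0]}]}}

```text
time_s: 23.05
tcp_pos: [0.6238, 0.252, 0.084]
eef_rot: [[0.046, 0.999, 0.003], [0.999, -0.046, 0.001], [0.001, 0.003, -1.0]]
force: [0.5, -0.3, -1.1]
gripper_width: 0.0559
```

```bash
cat >> cc.py <<'E'
def boxhand(fn,c0):
    o=r.get_obs();print(o['tcp_pos'],o['eef_rot'][:,1],o['gripper_width'])
    p,d,c=shot('wrist',fn);P=cloud(d,c)
    near=(abs(P[...,0]-c0[0])<.05)&(abs(P[...,1]-c0[1])<.05)
    g=near&(P[...,2]>.118)&(P[...,2]<.134)&(p.min(-1)>110)
    for q in comps(g,200): print('box top',q.sum(),rect(P[q][:,:2]),np.median(P[q][:,2]))
    k=near&(P[...,2]>.012)&(P[...,2]<.026)
    for q in comps(k,80): print('floor',q.sum(),rect(P[q][:,:2]))
    cv2.imwrite('pics/%sv.png'%fn,p[:,:,::-1])
E
python3 - <<'E'
from cc import *
boxhand('w13',(.6215,.2535))
E
```

```text
[0.62381042 0.25196024 0.08403217] [ 0.99894002 -0.04590401  0.00341342] 0.05587501172435951
box top 9680 (array([0.6224, 0.2607]), array([0.0416, 0.0559]), 87.7) 0.12991586512561587
floor 1557 (array([0.6226, 0.2743]), array([0.0152, 0.0623]), 86.9)
```

View pics/w13v.png

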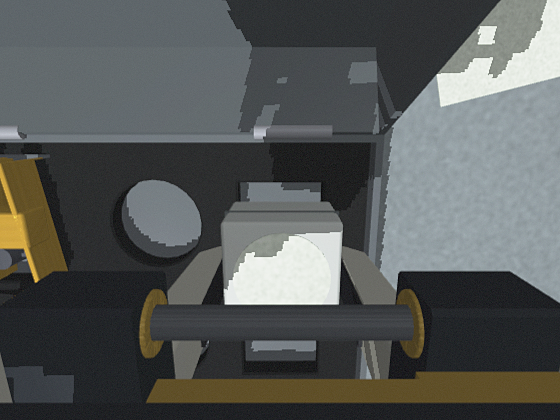

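{"op": "play_rows", "data": {"targets": [{"dp":[-0.01,0,-0.5],"rot":[0,0,0]},{"dp":[-0.01,0,-0.9],"rot":[0,0,0]},{"dp":[-0.01,0,-1.2],"rot":[0,0,0]},{"dp":[-0.01,0,-1.4],"rot":[0,0,0]},{"dp":[-0.01,0,-1.55],"rot":[0,0,0]},{"dp":[-0.01,0,-1.65],"rot":[0,0,0]},{"dp":[-0.01,0,-1.65],"rot":[0,0,0]},{"dp":[-0.01,0,-1.65],"rot":[0,0,0]}]}}

```text
time_s: 23.77
tcp_pos: [0.6223, 0.2521, 0.018]
eef_rot: [[0.045, 0.999, 0.001], [0.999, -0.045, 0.0], [0.0, 0.001, -1.0]]
force: [-4.3, -2.2, 7.1]
gripper_width: 0.056
```

{"op": "play_rows", "data": {"targets": [{"dp":[0,0,0],"rot":[0,0,0]},{"dp":[0,0,0],"rot":[0,0,0]},{"dp":[0,0,0],"rot":[0,0,0]},{"dp":[0,0,0],"rot":[0,0,0]},{"dp":[0,0,0.6],"rot":[0,0,0]},{"dp":[0,0,1.6],"rot":[0,0,0]},{"dp":[0,-0.5,2.6],"rot":[0,0,0]},{"dp":[0,-1.3,3],"rot":[0,0,0]},{"dp":[0,-2.2,3.4],"rot":[0,0,0]},{"dp":[0,-3.2,3.4],"rot":[0,0,0]}], "gripper": 0.25}}

```text
time_s: 24.6
tcp_pos: [0.6242, 0.1242, 0.1564]
eef_rot: [[0.043, 0.999, 0.008], [0.999, -0.043, 0.001], [0.001, 0.008, -1.0]]
force: [1.0, -0.5, 0.5]
gripper_width: 0.0698
```

```bash
python3 - <<'E'
from cc import *
print(r.get_obs()['tcp_pos'])
p,d,c=shot('wrist','w14');P=cloud(d,c)
g=(abs(P[...,0]-.62)<.05)&(abs(P[...,1]-.255)<.05)&(P[...,2]>.055)&(P[...,2]<.09)
Q=P[g];print(g.sum(),rect(Q[:,:2]),np.percentile(Q[:,2],[2,50,98]))
E
```

```text
[0.62415119 0.12419274 0.15642006]
5717 (array([0.6207, 0.2537]), array([0.0566, 0.0561]), 87.6) [0.06179033 0.06410514 0.06580091]
```

{"op": "play_rows", "data": {"targets": [{"dp":[-4.85,-5.7,0],"rot":[0,0,-0.668]},{"dp":[-4.85,-5.7,0],"rot":[0,0,-0.668]},{"dp":[-4.85,-5.7,0],"rot":[0,0,-0.668]},{"dp":[-4.85,-5.7,0],"rot":[0,0,-0.668]},{"dp":[-4.85,-5.7,0],"rot":[0,0,-0.668]},{"dp":[-4.85,-5.7,0],"rot":[0,0,-0.668]},{"dp":[-4.85,-5.7,0],"rot":[0,0,-0.668]},{"dp":[-4.85,-5.7,0],"rot":[0,0,-0.668]},{"dp":[-4.85,-5.7,0],"rot":[0,0,-0.668]},{"dp":[-4.85,-5.7,0],"rot":[0,0,-0.668]}], "gripper": 0.0}}

```text
time_s: 25.48
tcp_pos: [0.4282, -0.1039, 0.1519]
eef_rot: [[0.656, 0.755, 0.001], [0.755, -0.656, 0.0], [0.001, 0.001, -1.0]]
force: [0.4, 0.8, -0.0]
gripper_width: 0.093
```

```bash
python3 - <<'E'
from m import *
o=r.get_obs();print(o['tcp_pos'],o['eef_rot'][:,1],np.degrees(np.arctan2(o['eef_rot'][1,1],o['eef_rot'][0,1])))
shot('wrist','w15');parts('w15')
E
```

```text
[ 0.42824444 -0.10388095  0.15191629] [ 7.55108316e-01 -6.55599862e-01  5.01251765e-04] -40.96515660356962
box 3380 (array([ 0.4293, -0.1076]), array([0.0537, 0.0549]), 48.9) 0.0441
funnel 1469 ((0.5974729061126709, -0.24623821675777435), 0.02656945027410984) 0.0835
funnel 695 ((0.41129961609840393, -0.24138420820236206), 0.02437472529709339) 0.0839
```

{"op": "play_rows", "data": {"targets": [{"dp":[0.03,-0.09,-0.8],"rot":[0,0,0]},{"dp":[0.03,-0.09,-1.7],"rot":[0,0,0]},{"dp":[0.03,-0.09,-2.6],"rot":[0,0,0]},{"dp":[0.03,-0.09,-3.4],"rot":[0,0,0]},{"dp":[0.03,-0.09,-3.85],"rot":[0,0,0]},{"dp":[0.03,-0.09,-3.85],"rot":[0,0,0]},{"dp":[0.03,-0.09,-3.85],"rot":[0,0,0]}]}}

```text
time_s: 26.12
tcp_pos: [0.4292, -0.1059, -0.003]
eef_rot: [[0.652, 0.758, -0.002], [0.758, -0.652, 0.002], [-0.0, -0.003, -1.0]]
force: [-0.9, -0.4, -0.6]
gripper_width: 0.0932
```

{"op": "play_rows", "data": {"targets": [{"dp":[0,0,0],"rot":[0,0,0]},{"dp":[0,0,0],"rot":[0,0,0]},{"dp":[0,0,0],"rot":[0,0,0]},{"dp":[0,0,0],"rot":[0,0,0]},{"dp":[0,0,0],"rot":[0,0,0]},{"dp":[0,0,0],"rot":[0,0,0]},{"dp":[0,0,0],"rot":[0,0,0]},{"dp":[0,0,0],"rot":[0,0,0]}], "gripper": 1.0, "squeeze": 25}}

```text
time_s: 26.78
tcp_pos: [0.4294, -0.1077, -0.0017]
eef_rot: [[0.654, 0.756, 0.001], [0.756, -0.654, -0.001], [0.0, 0.001, -1.0]]
force: [-0.8, -0.1, 5.8]
gripper_width: 0.0559
```

{"op": "play_rows", "data": {"targets": [{"dp":[0,0,0.9],"rot":[0,0,0]},{"dp":[0,0,1.9],"rot":[0,0,0.05]},{"dp":[0.1,0.2,2.9],"rot":[0,0,0.15]},{"dp":[0.4,0.7,3.7],"rot":[0,0,0.25]},{"dp":[0.95,1.4,3.8],"rot":[0,0,0.35]},{"dp":[1.5,2.2,3.8],"rot":[0,0,0.45]},{"dp":[2.1,3.0,3.8],"rot":[0,0,0.55]},{"dp":[2.7,3.8,3.8],"rot":[0,0,0.668]},{"dp":[3.3,4.6,3.8],"rot":[0,0,0.668]},{"dp":[3.9,5.4,3.8],"rot":[0,0,0.668]}]}}

```text
time_s: 27.62
tcp_pos: [0.5853, 0.1104, 0.1492]
eef_rot: [[0.044, 0.999, -0.001], [0.999, -0.044, -0.0], [-0.0, -0.001, -1.0]]
force: [0.7, -0.9, -0.6]
gripper_width: 0.056
```

{"op": "play_rows", "data": {"targets": [{"dp":[0.6,0.8,0],"rot":[0,0,0]},{"dp":[0.81,1.12,-0.2],"rot":[0,0,0]},{"dp":[0.81,1.12,-1],"rot":[0,0,0]},{"dp":[0.81,1.12,-1.7],"rot":[0,0,0]},{"dp":[0.81,1.12,-1.7],"rot":[0,0,0]},{"dp":[0.81,1.12,-1.7],"rot":[0,0,0]},{"dp":[0.81,1.12,-1.7],"rot":[0,0,0]},{"dp":[0.81,1.12,-1.7],"rot":[0,0,0]},{"dp":[0.81,1.12,-1.7],"rot":[0,0,0]}]}}

```text
time_s: 28.37
tcp_pos: [0.6188, 0.1532, 0.084]
eef_rot: [[0.046, 0.999, 0.004], [0.999, -0.046, 0.0], [0.0, 0.004, -1.0]]
force: [-0.2, 0.2, -0.5]
gripper_width: 0.0557
```

```bash
python3 - <<'E'
from cc import *
boxhand('w16',(.6169,.1535))
E
```

```text
[0.61876536 0.15315724 0.08396184] [ 0.99895599 -0.04554014  0.00360934] 0.055737074660998996
box top 11176 (array([0.6179, 0.1622]), array([0.0422, 0.0855]), 87.6) 0.12971788128688283
floor 1395 (array([0.618 , 0.1747]), array([0.0138, 0.0623]), 87.7)
```

```bash
python3 - <<'E'
from cc import *
for fn,x in(('w13',.6215),('w16',.6169)):
    p,d,c=load(fn);P=cloud(d,c)
    for z0,z1 in((.125,.134),(.115,.125),(.1,.115)):
        g=(abs(P[...,0]-x)<.022)&(P[...,2]>z0)&(P[...,2]<z1)&(P[...,1]<.32)&(P[...,1]>.1)
        print(fn,z0,g.sum(),np.percentile(P[g][:,1],[50,99,100]).round(4))
E
```

```text
w13 0.125 7997 [0.2628 0.2817 0.2827]
w13 0.115 498 [0.2813 0.2824 0.2826]
w13 0.1 613 [0.2815 0.2828 0.2829]
w16 0.125 8039 [0.164  0.1831 0.1839]
w16 0.115 520 [0.1828 0.1839 0.1842]
w16 0.1 608 [0.1829 0.1842 0.1846]
```

{"op": "play_rows", "data": {"targets": [{"dp":[-0.01,-0.06,-0.5],"rot":[0,0,0]},{"dp":[-0.01,-0.06,-0.9],"rot":[0,0,0]},{"dp":[-0.01,-0.06,-1.2],"rot":[0,0,0]},{"dp":[-0.01,-0.06,-1.4],"rot":[0,0,0]},{"dp":[-0.01,-0.06,-1.55],"rot":[0,0,0]},{"dp":[-0.01,-0.06,-1.65],"rot":[0,0,0]},{"dp":[-0.01,-0.06,-1.65],"rot":[0,0,0]},{"dp":[-0.01,-0.06,-1.65],"rot":[0,0,0]}]}}

```text
time_s: 29.08
tcp_pos: [0.6171, 0.151, 0.0179]
eef_rot: [[0.045, 0.999, 0.001], [0.999, -0.045, -0.0], [-0.0, 0.001, -1.0]]
force: [-4.7, -1.1, 9.5]
gripper_width: 0.0559
```

{"op": "play_rows", "data": {"targets": [{"dp":[0,0,0],"rot":[0,0,0]},{"dp":[0,0,0],"rot":[0,0,0]},{"dp":[0,0,0],"rot":[0,0,0]},{"dp":[0,0,0],"rot":[0,0,0]},{"dp":[0,0,0.6],"rot":[0,0,0]},{"dp":[0,0,1.6],"rot":[0,0,0]},{"dp":[0,-0.5,2.6],"rot":[0,0,0]},{"dp":[0,-1.3,3],"rot":[0,0,0]},{"dp":[0,-2.2,3.4],"rot":[0,0,0]},{"dp":[0,-3.2,3.4],"rot":[0,0,0]}], "gripper": 0.25}}

```text
time_s: 29.92
tcp_pos: [0.6195, 0.0226, 0.1564]
eef_rot: [[0.043, 0.999, 0.008], [0.999, -0.043, -0.001], [-0.0, 0.008, -1.0]]
force: [1.9, 0.1, 0.2]
gripper_width: 0.0695
```

```bash
python3 - <<'E'
from cc import *
print(r.get_obs()['tcp_pos'])
p,d,c=shot('wrist','w17');P=cloud(d,c)
for y in (.153,.2535):
    g=(abs(P[...,0]-.62)<.05)&(abs(P[...,1]-y)<.045)&(P[...,2]>.055)&(P[...,2]<.09)
    Q=P[g];print(g.sum(),rect(Q[:,:2]) if g.sum()>20 else '',np.percentile(Q[:,2],[2,50,98]) if g.any() else '')
E
```

```text
[0.61945514 0.02258815 0.15636819]
5729 (array([0.6156, 0.1525]), array([0.0559, 0.056 ]), 87.5) [0.06179446 0.0641216  0.06581567]
0
```

{"op": "play_rows", "data": {"targets": [{"dp":[-0.46,-6.78,0],"rot":[0,0,0]},{"dp":[-0.46,-6.78,0],"rot":[0,0,0]},{"dp":[-0.46,-6.78,0],"rot":[0,0,0]},{"dp":[-0.46,-6.78,0],"rot":[0,0,0]},{"dp":[-0.46,-6.78,0],"rot":[0,0,0]},{"dp":[-0.46,-6.78,0],"rot":[0,0,0]},{"dp":[-0.46,-6.78,0],"rot":[0,0,0]},{"dp":[-0.46,-6.78,0],"rot":[0,0,0]},{"dp":[-0.46,-6.78,0],"rot":[0,0,0]},{"dp":[-0.46,-6.78,0],"rot":[0,0,0]}], "gripper": 0.0}}

```text
time_s: 30.8
tcp_pos: [0.5984, -0.2473, 0.1512]
eef_rot: [[0.045, 0.999, -0.001], [0.999, -0.045, 0.001], [0.001, -0.001, -1.0]]
force: [-0.0, 0.6, -0.4]
gripper_width: 0.0931
```

```bash
python3 - <<'E'
from m import *
o=r.get_obs();print(o['tcp_pos'])
shot('wrist','w18');parts('w18')
E
```

```text
[ 0.59840819 -0.24733885  0.15118578]
box 116 (array([ 0.3263, -0.2896]), array([0.0199, 0.0085]), 86.7) 0.0417
funnel 3571 ((0.41779667139053345, -0.23380257189273834), 0.02768290787935257) 0.084
funnel 3399 ((0.6007704138755798, -0.24807937443256378), 0.02705853432416916) 0.0839
```

{"op": "play_rows", "data": {"targets": [{"dp":[0.05,-0.02,-0.6],"rot":[0,0,0]},{"dp":[0.05,-0.02,-1.3],"rot":[0,0,0]},{"dp":[0.05,-0.02,-2.1],"rot":[0,0,0]},{"dp":[0.05,-0.02,-2.9],"rot":[0,0,0]},{"dp":[0.05,-0.02,-3.4],"rot":[0,0,0]},{"dp":[0.05,-0.02,-3.63],"rot":[0,0,0]},{"dp":[0.05,-0.02,-3.63],"rot":[0,0,0]},{"dp":[0.05,-0.02,-3.63],"rot":[0,0,0]}]}}

```text
time_s: 31.52
tcp_pos: [0.6013, -0.2481, 0.0072]
eef_rot: [[0.044, 0.999, 0.0], [0.999, -0.044, -0.0], [-0.0, 0.0, -1.0]]
force: [-0.7, -1.3, 0.7]
gripper_width: 0.0933
```

{"op": "play_rows", "data": {"targets": [{"dp":[0,0,0],"rot":[0,0,0]},{"dp":[0,0,0],"rot":[0,0,0]},{"dp":[0,0,0],"rot":[0,0,0]},{"dp":[0,0,0],"rot":[0,0,0]},{"dp":[0,0,0],"rot":[0,0,0]},{"dp":[0,0,0],"rot":[0,0,0]},{"dp":[0,0,0],"rot":[0,0,0]},{"dp":[0,0,0],"rot":[0,0,0]},{"dp":[0,0,0],"rot":[0,0,0]}], "gripper": 1.0, "squeeze": 30}}

```text
time_s: 32.27
tcp_pos: [0.6008, -0.2491, 0.0067]
eef_rot: [[0.045, 0.999, 0.0], [0.999, -0.045, -0.0], [-0.0, 0.0, -1.0]]
force: [0.3, 0.9, 0.8]
gripper_width: 0.0482
```

{"op": "play_rows", "data": {"targets": [{"dp":[0,0,0.9],"rot":[0,0,0]},{"dp":[0,0,1.8],"rot":[0,0,0]},{"dp":[0,0.2,2.7],"rot":[0,0,0]},{"dp":[-0.1,0.8,3.4],"rot":[0,0,0]},{"dp":[-0.2,1.7,3.6],"rot":[0,0,0]},{"dp":[-0.35,2.65,3.6],"rot":[0,0,0]},{"dp":[-0.5,3.6,3.6],"rot":[0,0,0]},{"dp":[-0.65,4.55,3.6],"rot":[0,0,0]},{"dp":[-0.8,5.5,3.6],"rot":[0,0,0]},{"dp":[-0.95,6.45,3.6],"rot":[0,0,0]}]}}

```text
time_s: 33.1
tcp_pos: [0.5615, 0.0107, 0.1501]
eef_rot: [[0.045, 0.999, -0.001], [0.999, -0.045, 0.0], [0.0, -0.001, -1.0]]
force: [1.1, -0.1, -1.9]
gripper_width: 0.0479
```

{"op": "play_rows", "data": {"targets": [{"dp":[-0.12,1,0],"rot":[0,0,0]},{"dp":[-0.25,2,0],"rot":[0,0,0]},{"dp":[-0.37,3,0],"rot":[0,0,0]},{"dp":[-0.5,4,0],"rot":[0,0,0]},{"dp":[-0.65,5,0],"rot":[0,0,0]},{"dp":[-0.81,6.2,-0.2],"rot":[0,0,0]},{"dp":[-0.81,6.2,-1],"rot":[0,0,0]},{"dp":[-0.81,6.2,-1.5],"rot":[0,0,0]},{"dp":[-0.81,6.2,-1.5],"rot":[0,0,0]},{"dp":[-0.81,6.2,-1.5],"rot":[0,0,0]}]}}

```text
time_s: 33.93
tcp_pos: [0.5287, 0.2567, 0.0892]
eef_rot: [[0.044, 0.999, -0.004], [0.999, -0.044, -0.001], [-0.001, -0.004, -1.0]]
force: [0.8, -0.1, -1.5]
gripper_width: 0.0476
```

{"op": "play_rows", "data": {"targets": [{"dp":[0,0,0],"rot":[0,0,0]},{"dp":[0,0,0],"rot":[0,0,0]},{"dp":[0,0,0],"rot":[0,0,0]},{"dp":[0,0,0],"rot":[0,0,0]}]}}

```text
time_s: 34.27
tcp_pos: [0.5312, 0.2566, 0.0919]
eef_rot: [[0.046, 0.999, 0.002], [0.999, -0.046, 0.001], [0.001, 0.002, -1.0]]
force: [0.3, -0.9, -1.9]
gripper_width: 0.0476
```

```bash
cat >> cc.py <<'E'
def funhand(fn,c0,z0,z1):
    o=r.get_obs();print(o['tcp_pos'],o['eef_rot'][:,2],o['gripper_width'])
    p,d,c=shot('wrist',fn);P=cloud(d,c)
    near=(abs(P[...,0]-c0[0])<.035)&(abs(P[...,1]-c0[1])<.035)
    g=near&(P[...,2]>z0)&(P[...,2]<z1); Q=P[g]; print('rim',g.sum(),cv2.minEnclosingCircle(Q[:,:2].astype(np.float32)),np.percentile(Q[:,2],[2,50,98]),Q[:,1].max(),np.percentile(Q[:,0],[.5,99.5]))
    cv2.imwrite('pics/%sv.png'%fn,p[:,:,::-1])
E
python3 - <<'E'
from cc import *
funhand('w19',(.5296,.2579),.165,.19)
E
```

```text
[0.53120962 0.25664569 0.09185381] [ 2.23961799e-03  5.94259706e-04 -9.99997315e-01] 0.04762515567805974
rim 10243 ((0.5294894576072693, 0.2652169167995453), 0.03501884639263153) [0.16728328 0.16919064 0.18624191] 0.28471838662675 [0.49606667 0.56308864]
```

View pics/w19v.png

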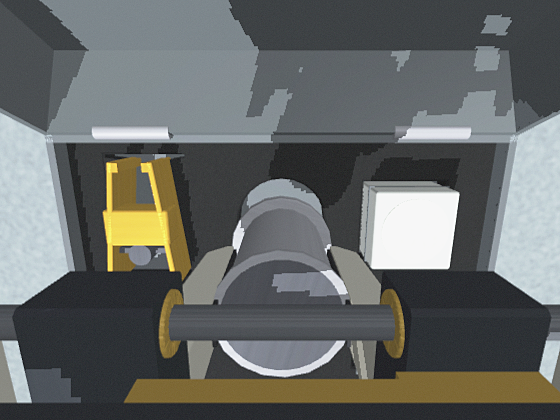

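{"op": "play_rows", "data": {"targets": [{"dp":[0,0,-0.5],"rot":[0,0,0]},{"dp":[0,0,-0.9],"rot":[0,0,0]},{"dp":[0,0,-1.2],"rot":[0,0,0]},{"dp":[0,0,-1.4],"rot":[0,0,0]},{"dp":[0,0,-1.55],"rot":[0,0,0]},{"dp":[0,0,-1.63],"rot":[0,0,0]},{"dp":[0,0,-1.63],"rot":[0,0,0]},{"dp":[0,0,-1.63],"rot":[0,0,0]}]}}

```text
time_s: 34.98
tcp_pos: [0.5305, 0.257, 0.0265]
eef_rot: [[0.045, 0.999, 0.001], [0.999, -0.045, 0.0], [0.0, 0.001, -1.0]]
force: [-1.7, -1.5, 4.0]
gripper_width: 0.0477
```

{"op": "play_rows", "data": {"targets": [{"dp":[0,0,0],"rot":[0,0,0]},{"dp":[0,0,0],"rot":[0,0,0]},{"dp":[0,0,0],"rot":[0,0,0]},{"dp":[0,0,0],"rot":[0,0,0]},{"dp":[0,0,0.6],"rot":[0,0,0]},{"dp":[0,0,1.5],"rot":[0,0,0]},{"dp":[0,0,2.5],"rot":[0,0,0]},{"dp":[0,-0.8,3.1],"rot":[0,0,0]},{"dp":[0,-1.8,3.3],"rot":[0,0,0]},{"dp":[0,-2.8,3.3],"rot":[0,0,0]}], "gripper": 0.25}}

```text
time_s: 35.82
tcp_pos: [0.5322, 0.1448, 0.1608]
eef_rot: [[0.042, 0.999, 0.007], [0.999, -0.042, 0.0], [0.001, 0.007, -1.0]]
force: [0.4, -0.3, -0.4]
gripper_width: 0.0697
```

```bash
python3 - <<'E'
from cc import *
funhand('w20',(.5296,.2579),.097,.11)
E
```

```text
[0.53223151 0.14480383 0.16081626] [ 7.03678234e-03  4.11219571e-04 -9.99975157e-01] 0.06974126713012688
rim 5220 ((0.5289470553398132, 0.2581024169921875), 0.027096008881926537) [0.10252846 0.10405279 0.10554111] 0.2848098468579201 [0.5033506  0.55463587]
```

{"op": "play_rows", "data": {"targets": [{"dp":[-2.85,-9.4,0],"rot":[0,0,0]},{"dp":[-2.85,-9.4,0],"rot":[0,0,0]},{"dp":[-2.85,-9.4,0],"rot":[0,0,0]},{"dp":[-2.85,-9.4,0],"rot":[0,0,0]},{"dp":[-2.85,-9.4,0],"rot":[0,0,0]},{"dp":[-2.85,-9.4,0],"rot":[0,0,0]},{"dp":[-2.85,-9.4,0],"rot":[0,0,0]},{"dp":[-2.85,-9.4,0],"rot":[0,0,0]},{"dp":[-2.85,-9.4,0],"rot":[0,0,0]},{"dp":[-2.85,-9.4,0],"rot":[0,0,0]}], "gripper": 0.0}}

```text
time_s: 36.7
tcp_pos: [0.415, -0.2354, 0.1574]
eef_rot: [[0.048, 0.999, 0.0], [0.999, -0.048, -0.002], [-0.002, 0.0, -1.0]]
force: [0.6, -0.2, -0.3]
gripper_width: 0.0931
```

{"op": "play_rows", "data": {"targets": [{"dp":[0,0,0],"rot":[0,0,0]},{"dp":[0,0,0],"rot":[0,0,0]},{"dp":[0,0,0],"rot":[0,0,0]}]}}

```text
time_s: 36.95
tcp_pos: [0.4162, -0.2301, 0.1571]
eef_rot: [[0.045, 0.999, -0.0], [0.999, -0.045, 0.001], [0.001, -0.0, -1.0]]
force: [0.7, 0.7, -0.2]
gripper_width: 0.0929
```

```bash
python3 - <<'E'
from m import *
o=r.get_obs();print(o['tcp_pos'])
shot('wrist','w21');parts('w21')
E
```

```text
[ 0.41622663 -0.2301024   0.15708388]
box 1834 (array([ 0.2747, -0.2721]), array([0.0807, 0.0367]), 31.9) 0.0417
box 321 (array([ 0.323 , -0.3079]), array([0.0505, 0.0124]), 66.0) 0.0416
funnel 3245 ((0.4179808795452118, -0.2340322881937027), 0.027073893696069717) 0.0839
```

{"op": "play_rows", "data": {"targets": [{"dp":[0.04,-0.09,-0.7],"rot":[0,0,0]},{"dp":[0.04,-0.09,-1.5],"rot":[0,0,0]},{"dp":[0.04,-0.09,-2.3],"rot":[0,0,0]},{"dp":[0.04,-0.09,-3.1],"rot":[0,0,0]},{"dp":[0.04,-0.09,-3.6],"rot":[0,0,0]},{"dp":[0.04,-0.09,-3.78],"rot":[0,0,0]},{"dp":[0.04,-0.09,-3.78],"rot":[0,0,0]},{"dp":[0.04,-0.09,-3.78],"rot":[0,0,0]}]}}

```text
time_s: 37.67
tcp_pos: [0.4185, -0.2341, 0.0067]
eef_rot: [[0.043, 0.999, 0.0], [0.999, -0.043, -0.0], [-0.0, 0.0, -1.0]]
force: [0.2, -0.4, 0.1]
gripper_width: 0.093
```

{"op": "play_rows", "data": {"targets": [{"dp":[0,0,0],"rot":[0,0,0]},{"dp":[0,0,0],"rot":[0,0,0]},{"dp":[0,0,0],"rot":[0,0,0]},{"dp":[0,0,0],"rot":[0,0,0]},{"dp":[0,0,0],"rot":[0,0,0]},{"dp":[0,0,0],"rot":[0,0,0]},{"dp":[0,0,0],"rot":[0,0,0]},{"dp":[0,0,0],"rot":[0,0,0]},{"dp":[0,0,0],"rot":[0,0,0]}], "gripper": 1.0, "squeeze": 30}}

```text
time_s: 38.42
tcp_pos: [0.418, -0.2348, 0.0063]
eef_rot: [[0.045, 0.999, 0.0], [0.999, -0.045, -0.0], [-0.0, 0.0, -1.0]]
force: [1.0, 0.6, 2.0]
gripper_width: 0.0477
```

{"op": "play_rows", "data": {"targets": [{"dp":[0,0,0.9],"rot":[0,0,0]},{"dp":[0,0,1.8],"rot":[0,0,0]},{"dp":[0,0.2,2.7],"rot":[0,0,0]},{"dp":[0.2,0.8,3.4],"rot":[0,0,0]},{"dp":[0.4,1.7,3.6],"rot":[0,0,0]},{"dp":[0.65,2.6,3.6],"rot":[0,0,0]},{"dp":[0.9,3.5,3.6],"rot":[0,0,0]},{"dp":[1.15,4.4,3.6],"rot":[0,0,0]},{"dp":[1.4,5.3,3.6],"rot":[0,0,0]},{"dp":[1.65,6.2,3.6],"rot":[0,0,0]}]}}

```text
time_s: 39.25
tcp_pos: [0.4833, 0.0152, 0.1498]
eef_rot: [[0.045, 0.999, -0.001], [0.999, -0.045, 0.0], [0.0, -0.001, -1.0]]
force: [0.1, 0.8, -1.6]
gripper_width: 0.0475
```

{"op": "play_rows", "data": {"targets": [{"dp":[0.25,0.9,0],"rot":[0,0,0]},{"dp":[0.5,1.8,0],"rot":[0,0,0]},{"dp":[0.75,2.7,0],"rot":[0,0,0]},{"dp":[1.04,3.59,-0.2],"rot":[0,0,0]},{"dp":[1.04,3.59,-1],"rot":[0,0,0]},{"dp":[1.04,3.59,-1.5],"rot":[0,0,0]},{"dp":[1.04,3.59,-1.5],"rot":[0,0,0]},{"dp":[1.04,3.59,-1.5],"rot":[0,0,0]},{"dp":[1.04,3.59,-1.5],"rot":[0,0,0]},{"dp":[1.04,3.59,-1.5],"rot":[0,0,0]}]}}

```text
time_s: 40.08
tcp_pos: [0.5266, 0.1566, 0.0917]
eef_rot: [[0.046, 0.999, 0.003], [0.999, -0.046, 0.0], [0.0, 0.003, -1.0]]
force: [0.3, -0.8, -2.1]
gripper_width: 0.0478
```

```bash
python3 - <<'E'
from cc import *
funhand('w22',(.525,.158),.165,.175)
E
```

```text
[0.52656914 0.15660157 0.09168679] [ 2.57303142e-03  2.17953900e-04 -9.99996666e-01] 0.04784689185100527
rim 9689 ((0.5249074697494507, 0.16435305774211884), 0.035172417759895325) [0.16741943 0.16936332 0.17224359] 0.18429086576911743 [0.49153218 0.55870665]
```

{"op": "play_rows", "data": {"targets": [{"dp":[0,0.01,-0.5],"rot":[0,0,0]},{"dp":[0,0.01,-0.9],"rot":[0,0,0]},{"dp":[0,0.01,-1.2],"rot":[0,0,0]},{"dp":[0,0.01,-1.4],"rot":[0,0,0]},{"dp":[0,0.01,-1.55],"rot":[0,0,0]},{"dp":[0,0.01,-1.63],"rot":[0,0,0]},{"dp":[0,0.01,-1.63],"rot":[0,0,0]},{"dp":[0,0.01,-1.63],"rot":[0,0,0]}]}}

```text
time_s: 40.8
tcp_pos: [0.5262, 0.1573, 0.0261]
eef_rot: [[0.045, 0.999, 0.002], [0.999, -0.045, 0.0], [0.0, 0.002, -1.0]]
force: [-1.7, -0.4, 3.1]
gripper_width: 0.0475
```

{"op": "play_rows", "data": {"targets": [{"dp":[0,0,0],"rot":[0,0,0]},{"dp":[0,0,0],"rot":[0,0,0]},{"dp":[0,0,0],"rot":[0,0,0]},{"dp":[0,0,0],"rot":[0,0,0]},{"dp":[0,0,0.6],"rot":[0,0,0]},{"dp":[0,0,1.5],"rot":[0,0,0]},{"dp":[0,0,2.5],"rot":[0,0,0]},{"dp":[0,-0.8,3.5],"rot":[0,0,0]},{"dp":[0,-1.6,4.5],"rot":[0,0,0]},{"dp":[0,-2.0,5.5],"rot":[0,0,0]}], "gripper": 0.25}}

```text
time_s: 41.63
tcp_pos: [0.5246, 0.0853, 0.2282]
eef_rot: [[0.044, 0.999, -0.001], [0.999, -0.044, -0.001], [-0.001, -0.001, -1.0]]
force: [1.3, -1.1, -0.3]
gripper_width: 0.0697
```

```bash
python3 - <<'E'
from cc import *
funhand('w23',(.525,.158),.097,.11);funhand('w23',(.5296,.258),.097,.11)
clampchk('w23',(.4243,.159));clampchk('w23',(.4293,.265))
p,d,c=load('w23');P=cloud(d,c)
for y in (.153,.2535):
    g=(abs(P[...,0]-.62)<.045)&(abs(P[...,1]-y)<.045)&(P[...,2]>.055)&(P[...,2]<.09)
    Q=P[g];print(g.sum(),rect(Q[:,:2]),np.percentile(Q[:,2],[2,50,98]))
cv2.imwrite('pics/v9.png',p[:,:,::-1])
p,d,c=shot('top','t23');P=cloud(d,c)
l=(P[...,2]>.15)&(P[...,1]>.3)&(P[...,1]<.55)&(P[...,0]>.38)&(P[...,0]<.68);print('lid',P[l].min(0),P[l].max(0))
# tab: dark, high
t=(p.max(-1)<60)&(P[...,1]>.36)&(P[...,1]<.52)&(abs(P[...,0]-.54)<.05)&(P[...,2]>.22)
for q in comps(t,8): print('tab',q.sum(),P[q].min(0).round(3),P[q].max(0).round(3),P[q].mean(0).round(4))
E
```

```text
[0.52459312 0.08528364 0.22815989] [-1.10300926e-03 -5.33701039e-04 -9.99999249e-01] 0.06974607830536826
rim 2817 ((0.524575412273407, 0.15814262628555298), 0.026978783309459686) [0.10239937 0.1040047  0.10546204] 0.1845758791017074 [0.4990028  0.55021754]
[0.52893739 0.08224983 0.23657922] [ 0.01197093 -0.00328296 -0.99992296] 0.06971309168827668
rim 1628 ((0.5288535952568054, 0.25556689500808716), 0.026629352942109108) [0.10223669 0.10406752 0.10582011] 0.2577617810696472 [0.50323184 0.55434606]
n 2189 z [0.0593 0.0614] s [-0.0451  0.0644] lat back/jaw [-0.0257  0.0253] [-0.0246  0.0257]
n 2067 z [0.0594 0.0616] s [-0.0647  0.01  ] lat back/jaw [-0.0248  0.0255] None
2958 (array([0.6154, 0.1529]), array([0.0549, 0.0562]), 87.5) [0.06111843 0.06398652 0.06586719]
2739 (array([0.6201, 0.246 ]), array([0.0415, 0.0564]), 86.7) [0.05851371 0.06403427 0.06598396]
lid [0.38001591 0.37469152 0.15001272] [0.67997907 0.47046417 0.29936417]
tab 71 [0.492 0.399 0.255] [0.589 0.41  0.268] [0.54   0.4042 0.2625]
tab 196 [0.526 0.431 0.246] [0.557 0.458 0.299] [0.541  0.4426 0.2773]
```

View pics/v9.png

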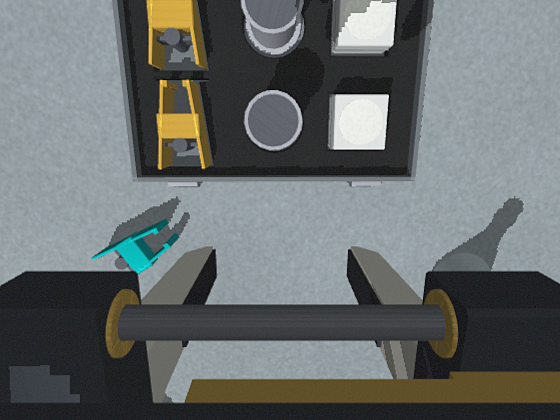

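All six parts are home: clamp tops at 0.060, boxes at 0.064, funnel rims at 0.104. The picture shows each in its own pocket, with the jaws towards the hinge. Next I go to the tab, at about (0.540,0.450,0.278).

{"op": "play_rows", "data": {"targets": [{"dp":[0,0,1],"rot":[0,0,0]},{"dp":[0,0.2,2.0],"rot":[0,0,0]},{"dp":[0.1,1,2.3],"rot":[0,0,0]},{"dp":[0.1,2,2.3],"rot":[0,0,0]},{"dp":[0.2,3,2.3],"rot":[0,0,0]},{"dp":[0.2,4,2.3],"rot":[0,0,0]},{"dp":[0.2,5,2.3],"rot":[0,0,0]},{"dp":[0.2,6,2.3],"rot":[0,0,0]},{"dp":[0.25,7,2.3],"rot":[0,0,0]},{"dp":[0.25,7.5,2.3],"rot":[0,0,0]}], "gripper": 0.25}}

```text
time_s: 42.62
tcp_pos: [0.5336, 0.3914, 0.3163]
eef_rot: [[0.041, 0.999, -0.004], [0.999, -0.041, 0.0], [0.0, -0.004, -1.0]]
force: [-0.4, -0.1, -1.2]
gripper_width: 0.0699
```

{"op": "play_rows", "data": {"targets": [{"dp":[0,0,0],"rot":[0,0,0]},{"dp":[0,0,0],"rot":[0,0,0]},{"dp":[0,0,0],"rot":[0,0,0]},{"dp":[0,0,0],"rot":[0,0,0]}]}}

```text
time_s: 42.95
tcp_pos: [0.5354, 0.3854, 0.3186]
eef_rot: [[0.046, 0.999, -0.001], [0.999, -0.046, -0.001], [-0.001, -0.001, -1.0]]
force: [-0.0, 0.5, -0.3]
gripper_width: 0.0694
```

```bash
python3 - <<'E'
from cc import *
o=r.get_obs();print(o['tcp_pos'])
p,d,c=shot('wrist','w24');P=cloud(d,c)
t=(p.max(-1)<70)&(P[...,1]>.40)&(P[...,1]<.50)&(abs(P[...,0]-.54)<.04)&(P[...,2]>.255)&(P[...,2]<.31)
for q in comps(t,100): print('tab',q.sum(),np.percentile(P[q],1,axis=0).round(4),np.percentile(P[q],99,axis=0).round(4),P[q].mean(0).round(4))
cv2.imwrite('pics/v10.png',p[:,:,::-1])
E
```

```text
[0.53537415 0.38535193 0.31864643]
tab 1528 [0.5252 0.4353 0.256 ] [0.5522 0.4606 0.2945] [0.5386 0.4493 0.2841]
```

View pics/v10.png

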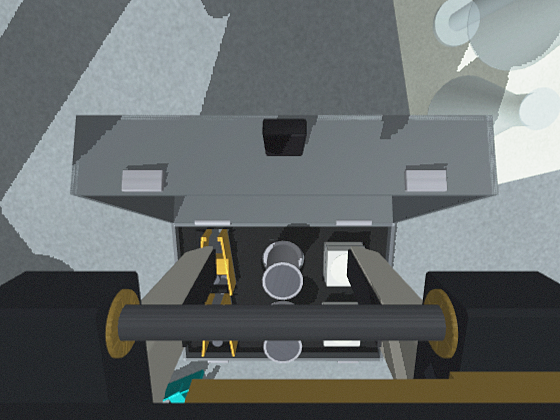

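The tab shows at (284,137), open under the gripper. I'll move over it and lower onto it.

{"op": "play_rows", "data": {"targets": [{"dp":[0.1,0.8,0],"rot":[0,0,0]},{"dp":[0.1,1.6,0],"rot":[0,0,0]},{"dp":[0.1,1.6,0],"rot":[0,0,0]},{"dp":[0.1,1.6,-0.6],"rot":[0,0,0]},{"dp":[0.1,1.6,-1.3],"rot":[0,0,0]},{"dp":[0.1,1.6,-1.97],"rot":[0,0,0]},{"dp":[0.1,1.6,-1.97],"rot":[0,0,0]},{"dp":[0.1,1.6,-1.97],"rot":[0,0,0]},{"dp":[0.1,1.6,-1.97],"rot":[0,0,0]}]}}

```text
time_s: 43.75
tcp_pos: [0.5404, 0.45, 0.2425]
eef_rot: [[0.046, 0.999, 0.002], [0.999, -0.046, 0.001], [0.001, 0.002, -1.0]]
force: [0.6, 0.8, 0.1]
gripper_width: 0.0697
```

{"op": "play_rows", "data": {"targets": [{"dp":[0,0,0],"rot":[0,0,0]},{"dp":[0,0,0],"rot":[0,0,0]},{"dp":[0,0,0],"rot":[0,0,0]},{"dp":[0,0,0],"rot":[0,0,0]},{"dp":[0,0,0],"rot":[0,0,0]},{"dp":[0,0,0],"rot":[0,0,0]},{"dp":[0,0,0],"rot":[0,0,0]},{"dp":[0,0,0],"rot":[0,0,0]}], "gripper": 1.0, "squeeze": 18}}

```text
time_s: 44.42
tcp_pos: [0.5401, 0.4505, 0.2404]
eef_rot: [[0.045, 0.999, 0.001], [0.999, -0.045, 0.0], [0.0, 0.001, -1.0]]
force: [3.0, 0.3, 0.2]
gripper_width: 0.028
```

{"op": "play_rows", "data": {"targets": [{"dp":[-0.02,-0.49,0.25],"rot":[0,0,0]},{"dp":[-0.05,-1.1,0.49],"rot":[0,0,0]},{"dp":[-0.08,-1.73,0.67],"rot":[0,0,0]},{"dp":[-0.11,-2.37,0.79],"rot":[0,0,0]},{"dp":[-0.14,-3.03,0.84],"rot":[0,0,0]},{"dp":[-0.165,-3.68,0.825],"rot":[0,0,0]},{"dp":[-0.195,-4.33,0.75],"rot":[0,0,0]},{"dp":[-0.225,-4.97,0.6],"rot":[0,0,0]},{"dp":[-0.25,-5.59,0.4],"rot":[0,0,0]},{"dp":[-0.28,-6.19,0.13],"rot":[0,0,0]}]}}

```text
time_s: 45.25
tcp_pos: [0.5288, 0.2018, 0.2474]
eef_rot: [[0.045, 0.999, 0.004], [0.999, -0.045, 0.001], [0.001, 0.004, -1.0]]
force: [2.2, -1.0, 2.5]
gripper_width: 0.0276
```

{"op": "play_rows", "data": {"targets": [{"dp":[-0.03,-0.57,-0.33],"rot":[0,0,0]},{"dp":[-0.05,-1.1,-0.71],"rot":[0,0,0]},{"dp":[-0.07,-1.59,-1.14],"rot":[0,0,0]},{"dp":[-0.09,-2.04,-1.62],"rot":[0,0,0]},{"dp":[-0.11,-2.44,-2.14],"rot":[0,0,0]},{"dp":[-0.125,-2.78,-2.7],"rot":[0,0,0]},{"dp":[-0.14,-3.07,-3.29],"rot":[0,0,0]},{"dp":[-0.15,-3.29,-3.91],"rot":[0,0,0]},{"dp":[-0.155,-3.45,-4.54],"rot":[0,0,0]},{"dp":[-0.16,-3.52,-4.95],"rot":[0,0,0]}]}}

```text
time_s: 46.08
tcp_pos: [0.5221, 0.0589, 0.0462]
eef_rot: [[0.046, 0.999, 0.001], [0.999, -0.046, -0.003], [-0.003, 0.001, -1.0]]
force: [1.5, -8.3, 1.1]
gripper_width: 0.028
```

{"op": "play_rows", "data": {"targets": [{"dp":[0,0,-0.03],"rot":[0,0,0]},{"dp":[0,0,-0.03],"rot":[0,0,0]},{"dp":[0,0,-0.03],"rot":[0,0,0]},{"dp":[0,0,-0.03],"rot":[0,0,0]}]}}

```text
time_s: 46.42
tcp_pos: [0.5221, 0.059, 0.0464]
eef_rot: [[0.045, 0.999, -0.0], [0.999, -0.045, -0.004], [-0.004, 0.0, -1.0]]
force: [-0.8, -12.1, -1.2]
gripper_width: 0.028
```

Near closed. I'll open the fingers and retreat upwards so the lid can settle.

{"op": "play_rows", "data": {"targets": [{"dp":[0,0,0],"rot":[0,0,0]},{"dp":[0,0,0],"rot":[0,0,0]},{"dp":[0,0,0],"rot":[0,0,0]},{"dp":[0,0,0],"rot":[0,0,0]},{"dp":[0,0,0],"rot":[0,0,0]},{"dp":[0,0,0.8],"rot":[0,0,0]},{"dp":[0,-0.2,1.8],"rot":[0,0,0]},{"dp":[0,-0.6,2.8],"rot":[0,0,0]},{"dp":[0,-1.2,3.6],"rot":[0,0,0]},{"dp":[0,-2,4],"rot":[0,0,0]}], "gripper": 0.35}}

```text
time_s: 47.25
tcp_pos: [0.5236, -0.0174, 0.2114]
eef_rot: [[0.042, 0.999, 0.007], [0.999, -0.042, -0.001], [-0.001, 0.007, -1.0]]
force: [0.7, -1.1, -0.7]
gripper_width: 0.0607
```

{"op": "play_rows", "data": {"targets": [{"dp":[0,-1,0.5],"rot":[0,0,0]},{"dp":[0,-1.5,1],"rot":[0,0,0]},{"dp":[0,-1.5,1],"rot":[0,0,0]},{"dp":[0,-1.5,1],"rot":[0,0,0]},{"dp":[0,-1.5,1],"rot":[0,0,0]},{"dp":[0,-1.5,1],"rot":[0,0,0]}]}}

```text
time_s: 47.75
tcp_pos: [0.521, -0.0764, 0.245]
eef_rot: [[0.044, 0.999, -0.002], [0.999, -0.044, 0.001], [0.001, -0.002, -1.0]]
force: [-0.2, -1.0, 0.1]
gripper_width: 0.0602
```

```bash
python3 - <<'E'
from m import *
o=r.get_obs();print(o['tcp_pos'],o['force'])
for n in('top','side'):
    p,d,c=shot(n,n+'z');P=cloud(d,c)
    hi=(P[...,2]>.09)&(P[...,2]<.14)&(P[...,0]>.36)&(P[...,0]<.7)&(P[...,1]>.095)&(P[...,1]<.33)
    Q=P[hi];A=np.c_[Q[:,:2],np.ones(len(Q))]
    m=np.ones(len(Q),bool)
    for _ in range(4):
        k=np.linalg.lstsq(A[m],Q[m,2],rcond=None)[0]; m=abs(A@k-Q[:,2])<.004
    print(n,m.sum(),'slope',k[:2].round(4),'z near/far',[float(np.dot(k,[.527,y,1]).round(4)) for y in(.1,.31)])
p0,d0,c0=load('top0');P0=cloud(d0,c0);hi=(P0[...,2]>.105)&(P0[...,2]<.12)&(P0[...,1]>.09)&(P0[...,1]<.33)&(P0[...,0]>.36)&(P0[...,0]<.7)
print('start',np.linalg.lstsq(np.c_[P0[hi][:,:2],np.ones(hi.sum())],P0[hi][:,2],rcond=None)[0])
cv2.imwrite('pics/v11.png',cv2.resize(cv2.imread('pics/topz.png'),(800,600)))
E
```

```text
[ 0.52098588 -0.07639083  0.24496735] [-0.23340521 -1.04828483  0.09546579]
top 6188 slope [ 0.     -0.0019] z near/far [0.1133, 0.1129]
side 2836 slope [0.0014 0.0008] z near/far [0.1136, 0.1138]
start [ 0.000817   -0.00042748  0.11271077]
```

View pics/v11.png

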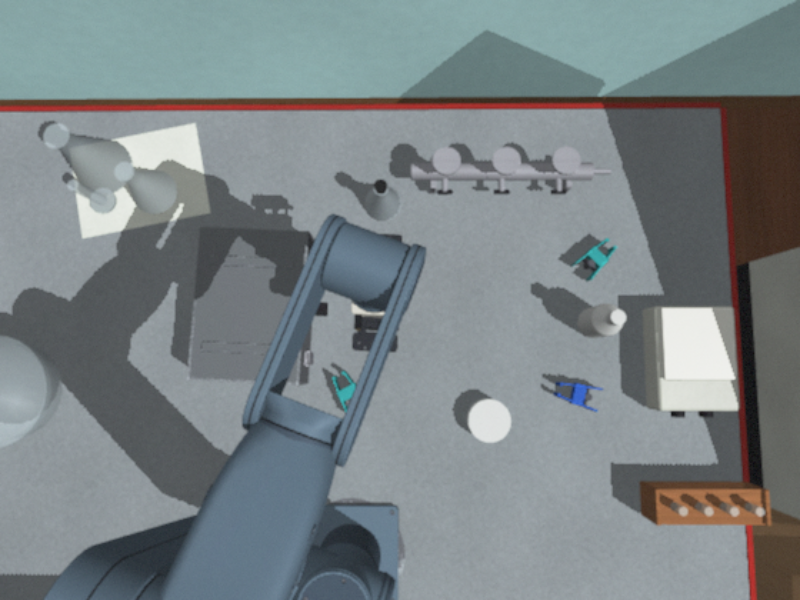

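The lid is flat, slope about 0.002 rad as at the start. The flask (380,200), dishes (489,420) and bottle (603,320) are unmoved, and the gripper is clear of everything.

```bash
python3 -c "
from rig import r
print(r.finish_job())"
```

```text
the job is handed in; nothing more can be done
None
```

The set is packed, the lid is closed and the job is handed in, at about 48 s of the 210 s. The hand-in reports no verdict, so what follows rests on my own checks.

I opened the lid by its tab past the balance point, and it went on to rest on its stay. Then I placed both gold clamps (jaws towards the hinge), both boxes and both funnels in their own pockets, gripped the tab again and led the lid shut.

**Last checks before closing:**

| Part | Measured top height | Expected if home |
|---|---|---|
| Clamps | 60 mm | 60 mm |
| Boxes | 64 mm | 64 mm |
| Funnel rims | 104 mm | 104 mm |

- **Position:** each part was within about 2 mm of its pocket's middle where it was fully in view.
- **Lid after closing:** its top slope is about 0.002 rad in the top and side views, the same as at the start.
- **Bystanders and gripper:** the flask, petri dishes and bottle stand at the same pixels as at the start, judged by eye. The gripper was clear of everything.

**What disagreed or went wrong on the way:**
- **Fingertip position:** the fingertips stand about 24 mm behind the reported TCP, not 14 mm ahead of it as the text says. The first grasp therefore closed above the tab. I used the measured tip height from then on.
- **Knocked clamp:** one gold clamp was knocked about 27 mm aside during the run. I found it again before grasping it.
- **Camera agreement:** the top and wrist cameras differed by 2 to 3 mm. I worked from the wrist camera.
- **Pictures:** I viewed 14, the full budget.

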